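# Clamp a water-filter cartridge into its cradle

### The arm

A 6-joint arm with a two-finger parallel gripper is mounted at the origin on the work surface; the furniture and walls round the work are solid. World frame = base frame: x ahead of the robot, y to its left, z up, the work surface at z = 0. Lengths are in m, angles in rad, forces in N, time in s.
With the tool pointing down it reaches from about 0.35 to 0.875 m from the base axis. Payload 4.2 kg.
Tool frame: the origin (TCP) lies at the very end of the fingers, on their centre line; the grasp point (between the pads) lies env.hold_point_z behind it (env.hold_point_z is the distance from the TCP to the grasp point, in m); z points along the fingers, y is the direction in which the jaws open and shut (so a half turn about z gives the same grasp; the last joint's range is limited). The gripper opens to 87 mm and grips with 3 to 60 N. Pads are 19 mm wide; open, the fingers measure 117 mm over their backs; the gripper's body (75 mm by 190 mm) begins 51 mm behind the grasp point.
Start: joints at [1.511, 0.385, 0.008, 0, -1.194, -0.259], TCP at [0.196, 0.593, 0.223] pointing down, gripper open.
Joint ranges: [-3.14, 3.14], [-1.21, 2.06], [-1.07, 1.41], [-3.16, 2.05], [-2.99, -0.16], [-3.1, 3.1]. Speed limits (rad/s): [2.79, 2.79, 3.14, 3.14, 3.14, 3.14].

### API

Orientations are given as a unit quaternion [w, x, y, z].
In Python, from rig import env gives the robot as it stands. The module is installed in compiled form; this text tells all that it offers.
- The arm moves only by the tool send_rows, never from a script. Its argument "targets" is a list of rows, each an object of numbers: "tx", "ty", "tz": the shift along the world's x, y, z in m; "roll": the turn about the world's z in rad. In form: [{"tx": .., "ty": .., "tz": .., "roll": ..}, ...]. A call has 1 to 12 rows; each row shifts and turns the commanded pose from where the row before left it; what a row does not reach is not made up. A row lasts 1/12 s, in which the tool goes at most 41.7 mm and 7.16 degrees, less where a joint would pass 70% of its speed; a pose out of reach is approached as far as the arm can. A call is refused whole if a number of a shift passes 0.0417 or a number of a turn 0.125, either way. A call with a gripper value outside its range is refused whole. "grip" is the closure in counts, from 0 (fully open) to 255 (shut), set as the call begins (left out, the last holds). The fingers move at their own pace and stop on an object; "newtons" is the grip in N (left out, the last holds). Time passes only in rows, so rows that do not move let the fingers close. It gives the time, the measured TCP pose, the force and the opening at its end, in the units of the state.
- env.sense(): the state, without advancing time (a new reading comes with each control period).
- env.camera(name): name is "scene" or "side" or "wrist"; returns a dict with "image" (384x512x3 uint8, red, green, blue), "fx", "fy", "cx", "cy" (pixels), "world_from_camera" (4x4, takes a point from camera to world coordinates); the wrist camera has in their place "T_tool_cam" (4x4, takes a point from camera to tool coordinates, whose origin is the TCP and whose axes are the flange's). Camera axes: x right, y up, looking along -z (the intrinsics and any distortion apply to the point x, -y, -z); pixel columns grow to the right and rows downward; lengths in m; the calibration is good to about 2 mm. A picture is of the moment at which its call begins: read the wrist's pose just before it. There is no depth.
- env.job_done(): hands the job in, once; it reports no verdict.
The state is a dict: "time": time; "qpos": joint angles; "joint_velocities": joint speeds; "joint_torque": joint torques, N m; "eef_pos": TCP position; "tool_rot": TCP orientation; "wrist_force": force on the tool from outside, world axes, zero at the start; "moment": the same for the moment, N m; "grip_width": opening from 0.0 (shut) to 1.0 (fully open).
Only numpy, scipy, OpenCV 4.12 (cv2) and the standard library are available. Lean on these libraries where they do the work, as an engineer would, in place of code of your own. Each camera call takes 0.05 s, during which the arm holds its last target.

### The job

Fit the new water filter: lay the long cartridge in the cradle's seat with its neck in the forked front end, while the hinged clamp stands open, then swing the clamp right down so that it presses the cartridge fully home and stays shut. Leave the short cartridge and the tools lying where they are.

Things in the scene. Friction and masses are not known exactly. Their poses are not given: they have to be found in the camera images.
- cartridge: The long cartridge, loose, 0.1 to 0.21 kg: a flat-bottomed white plastic block with grey end bands, 100 long (its x) x 44 wide (y) x 48 mm high, with a round grey neck, 22 mm across and 22 mm long, out of its -x end. Neck points to the robot within 30 degrees. It may lie left or right of the short one. Origin under the block's middle.
- cartridge_center (a point): Centre of the long cartridge's block, 24 mm above its underside; same axes. Grip it here across the 44 mm width.
- cartridge_neck (a point): Tip of the long cartridge's neck: 72 mm from cartridge_center towards its -x end, at the same height.
- short_cartridge_center (a point): Centre of the short cartridge: same look and section (44 x 48 mm, 22 mm neck) but its block is only 56 mm long. It does not belong in this cradle; leave it where it lies.
- cradle: Grey metal cradle fixed to the counter, base plate 190 x 108 x 12 mm; origin on the counter under the middle of the seat; x runs from the forked front end (nearer the robot) to the back stop and clamp hinge, z up. Fork and back stop stand 108 mm apart inside, 70 mm high, flared on top; the fork's slot, 31 mm wide, open above, takes the neck.
- cradle_seat (a point): Middle of the top of the flat spring saddle under the cartridge, 30 mm above the counter; cradle's axes. Four corner guides, 50 mm apart inside, flared, 64 mm high, leave 48 mm open in the middle of each side for fingers, down to 12 mm. The cartridge's centre is at 54 mm when laid in, 46 mm when home: the saddle sinks 8 mm under 3.5 to 5.5 N, the cartridge's weight included.
- clamp_hinge (a point): Middle of the clamp's hinge axis, which lies along the cradle's y, 80 mm behind the seat's middle (+x) and 88 mm above the counter.
- clamp_handle (a point): Middle of the clamp's black round grip bar, 14 mm across, along the cradle's y, 59 mm free between the two side arms, 180 mm from the hinge axis. The frame behind it is open for 90 mm, so fingers can straddle the bar. With the clamp shut it is 88 mm above the counter, 100 mm in front of the seat's middle.
- clamp (a joint): Angle of the clamp, a steel frame with a grip bar at its end and a roller that presses on the cartridge's top: 0 shut (level over the seat), grows as it opens up and away, to 1.9; starts at 1.5 to 1.8, about upright. Its stiff hinge (0.6 N m) holds it wherever it is left, also shut against the spring; shutting takes about 4 N at the bar, about 7 N for the last 0.1 rad.
- flux_tin: Round tin, 62 mm across, 34 mm high, bystander; origin under its middle.
- pump_pliers: Pliers 213 mm long, lying flat, 19 mm high, bystander; origin under the middle.
- pipe_cutter: Pipe cutter 172 mm long, 27 mm high, bystander; origin under the middle.
- tape_measure: Tape measure 90 mm long, 65 mm high, bystander; origin under the middle.

How it is judged:
On the way:
1. the long cartridge lies in the seat, neck in the fork, with the clamp still open (more than 0.8 rad) (x of cartridge_center in the frame of cradle between -0.007 and 0.007 m and y of cartridge_center in the frame of cradle between -0.006 and 0.006 m and angle between the x axis of cartridge_center and the x axis of cradle, either way round below 0.12 rad and x of cartridge_neck in the frame of cradle below -0.06 m and z of cartridge_center in the frame of cradle below 0.058 m and value of joint clamp above 0.8 rad), for 0.2 s.
At the end, for the whole second after the job is handed in: The long cartridge lies level (0.06 rad) in the seat, its centre within 7 mm lengthwise and 6 mm sideways of the seat's middle, in line with the cradle within 0.12 rad, neck in the fork, pressed down to a centre height of 43 to 48.5 mm, at rest, with the clamp shut (under 0.05 rad) (x of cartridge_center in the frame of cradle between -0.007 and 0.007 m and y of cartridge_center in the frame of cradle between -0.006 and 0.006 m and angle between the x axis of cartridge_center and the x axis of cradle, either way round below 0.12 rad and x of cartridge_neck in the frame of cradle below -0.06 m and z of cartridge_center in the frame of cradle between 0.043 and 0.0485 m and value of joint clamp below 0.05 rad and angle between cartridge_center's own z axis and vertical below 0.06 rad and linear speed of cartridge below 0.02 m/s); the robot touches nothing.
It fails at once if the short cartridge is moved by more than 30 mm (distance of short_cartridge_center from where it was at the start of the episode above 0.03 m).
It fails at once if the flux tin is moved by more than 30 mm (distance of flux_tin from where it was at the start of the episode above 0.03 m).
It fails at once if the pump pliers is moved by more than 30 mm (distance of pump_pliers from where it was at the start of the episode above 0.03 m).
It fails at once if the pipe cutter is moved by more than 30 mm (distance of pipe_cutter from where it was at the start of the episode above 0.03 m).
It fails at once if the tape measure is moved by more than 30 mm (distance of tape_measure from where it was at the start of the episode above 0.03 m).
It also fails if it takes over 61 s, if anything falls off the work surface, if the arm or the gripper's body presses on something with over 40 N, if the wrist force passes 120 N, or if a joint passes its speed limit or range.

## Working session

There is one attempt and no reset: what is moved stays moved. The work goes in short steps, Python scripts to look and compute and a tool call to move; the robot and the scene stay as the last step left them, time stands still between calls to the robot, and variables do not carry over. Pictures are saved under pics/ and viewed, and the job is handed in when it is done.

Besides the shell and the picture viewer there is one more tool, called after ">>>" in YAML: its name, and indented under it one key for each argument. send_rows: Moves the arm, as the interface text tells. Its arguments: {"type":"object","properties":{"targets":{"type":"array"},"grip":{"type":"number"},"newtons":{"type":"number"}},"required":["targets"]}

```bash
mkdir -p pics; python3 - <<'E'
from rig import env
import cv2,pickle
print(env.sense(),env.hold_point_z)
for n in("scene","side","wrist"):
    c=env.camera(n); pickle.dump(c,open(f"pics/{n}0.pkl","wb"))
    cv2.imwrite(f"pics/{n}0.png",c["image"][:,:,::-1])
    print(n,{k:v for k,v in c.items() if k!="image"})
E
```

```text
{'time': 0.0, 'qpos': array([ 1.51060589e+00,  3.85540292e-01,  6.59895172e-03, -4.94640866e-04,
       -1.19397603e+00, -2.58591242e-01]), 'joint_velocities': array([ 0.00169771, -0.0018723 , -0.00086744, -0.00063839, -0.00093187,
        0.00038419]), 'joint_torque': array([ 8.81672750e-04, -3.90668249e+01,  1.87402636e+01,  4.21955645e+00,
        1.10262059e-02, -2.02624051e-04]), 'eef_pos': array([0.19568091, 0.59293584, 0.22145954]), 'tool_rot': array([ 1.07807492e-03,  9.87309082e-01, -1.58806797e-01, -1.23709677e-04]), 'wrist_force': array([-0.37647551, -0.45829037, -0.38094736]), 'moment': array([0.00380771, 0.00040148, 0.02472742]), 'grip_width': 1.0003636998611918} 0.0187
scene {'fx': 460.2314277028401, 'fy': 460.2314277028401, 'cx': 254.06926398636938, 'cy': 189.155022323723, 'world_from_camera': array([[ 0.45135224,  0.61832564, -0.64339301, -0.12155375],
       [-0.89234492,  0.31169649, -0.32644425, -0.42567795],
       [-0.0013055 ,  0.72146982,  0.69244465,  0.79020809],
       [ 0.        ,  0.        ,  0.        ,  1.        ]])}
side {'fx': 354.29175401886664, 'fy': 354.29175401886664, 'cx': 256.37571271171896, 'cy': 192.5226201044133, 'world_from_camera': array([[-0.22133623, -0.76629675,  0.603158  ,  1.09158754],
       [ 0.97506827, -0.16382914,  0.14967256,  0.04829382],
       [-0.01587874,  0.62124819,  0.78345297,  0.79685862],
       [ 0.        ,  0.        ,  0.        ,  1.        ]])}
wrist {'fx': 272.76946615936913, 'fy': 272.76946615936913, 'cx': 256.48856490259294, 'cy': 189.03564879592273, 'T_tool_cam': array([[ 3.56225705e-04,  9.62795119e-01,  2.70232180e-01,
         7.49388171e-02],
       [ 9.99999597e-01, -1.20202187e-04, -8.89958711e-04,
         4.85905609e-05],
       [-8.24365404e-04,  2.70232388e-01, -9.62794774e-01,
        -1.63880334e-01],
       [ 0.00000000e+00,  0.00000000e+00,  0.00000000e+00,
         1.00000000e+00]])}
```

View pics/scene0.png

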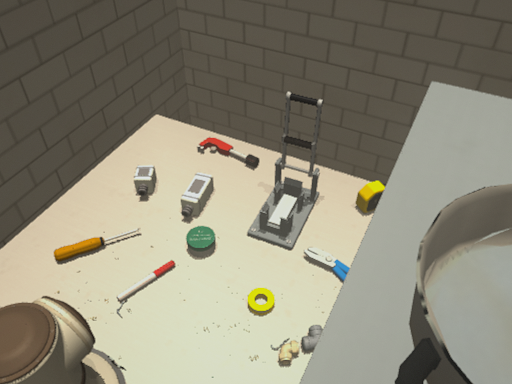

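View pics/side0.png

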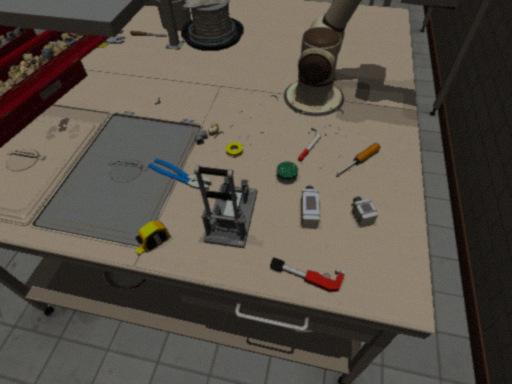

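View pics/wrist0.png

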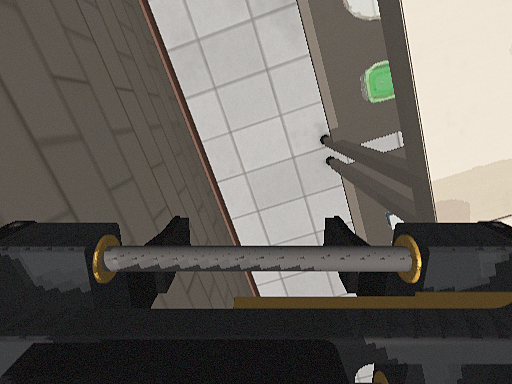

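Scene: the cradle is at about (285,215) with the clamp upright. The long cartridge is at about (197,192), the short one at (145,180) and the tin at (200,240). I'll zoom in to measure.

```bash
cat > h.py <<'E'
import numpy as np,cv2,pickle
def load(n): return pickle.load(open(f"pics/{n}.pkl","rb"))
def ray(c,u,v,T=None):
    T=c["world_from_camera"] if T is None else T
    d=np.array([(u-c["cx"])/c["fx"],-(v-c["cy"])/c["fy"],-1]); return T[:3,3],T[:3,:3]@d
def atz(c,u,v,z,T=None):
    o,d=ray(c,u,v,T); return o+d*(z-o[2])/d[2]
def proj(c,p,T=None):
    T=c["world_from_camera"] if T is None else T
    q=(np.asarray(p)-T[:3,3])@T[:3,:3]; return np.array([c["cx"]-c["fx"]*q[...,0]/q[...,2],c["cy"]+c["fy"]*q[...,1]/q[...,2]]).T
def quatR(q):
    from scipy.spatial.transform import Rotation as R
    return R.from_quat([q[1],q[2],q[3],q[0]]).as_matrix()
def wristT(c,s):
    M=np.eye(4);M[:3,:3]=quatR(s["tool_rot"]);M[:3,3]=s["eef_pos"];return M@c["T_tool_cam"]
E
python3 - <<'E'
from h import *
a=load("scene0")["image"][:,:,::-1]; b=load("side0")["image"][:,:,::-1]
def crop(im,x,y,w,h,s,fn): cv2.imwrite(fn,cv2.resize(im[y:y+h,x:x+w],None,fx=s,fy=s,interpolation=cv2.INTER_CUBIC))
crop(a,120,150,100,75,8,"pics/c1.png")
crop(a,240,80,100,170,3.5,"pics/c2.png") if 0 else crop(a,235,150,100,100,6,"pics/c2.png")
crop(b,180,150,90,100,6,"pics/c3.png")
crop(b,280,170,100,70,8,"pics/c4.png")
E
```

```text
(no output)
```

View pics/c1.png

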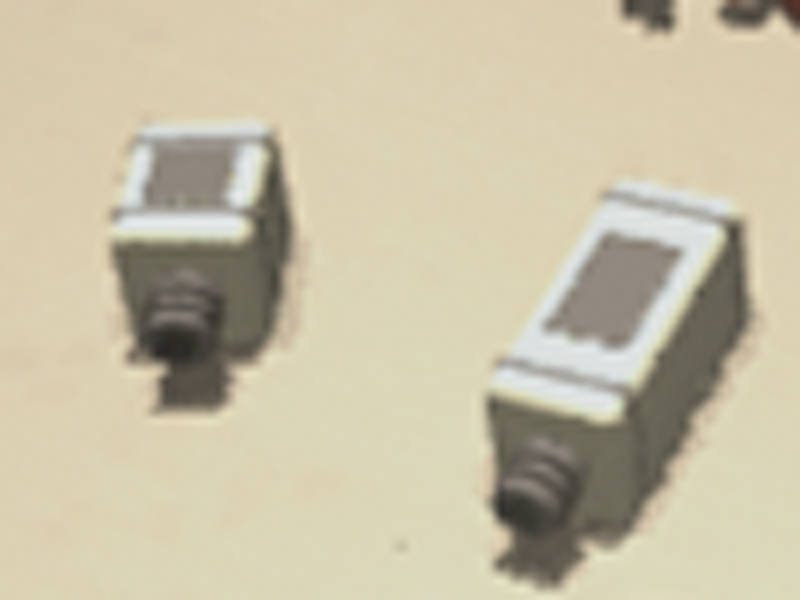

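View pics/c2.png

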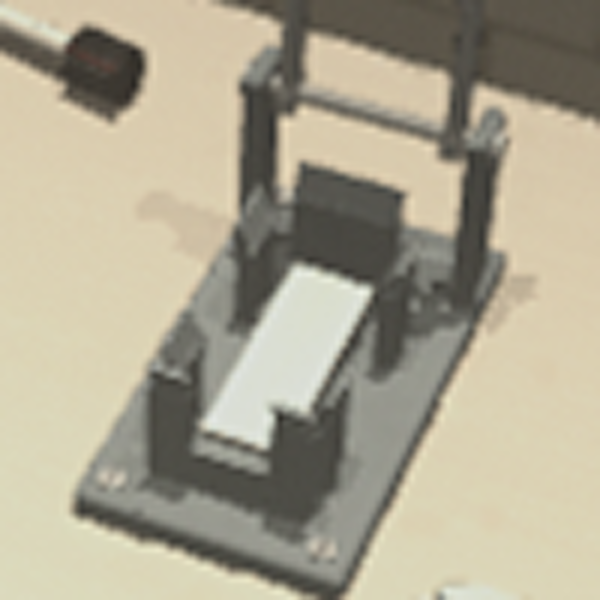

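View pics/c3.png

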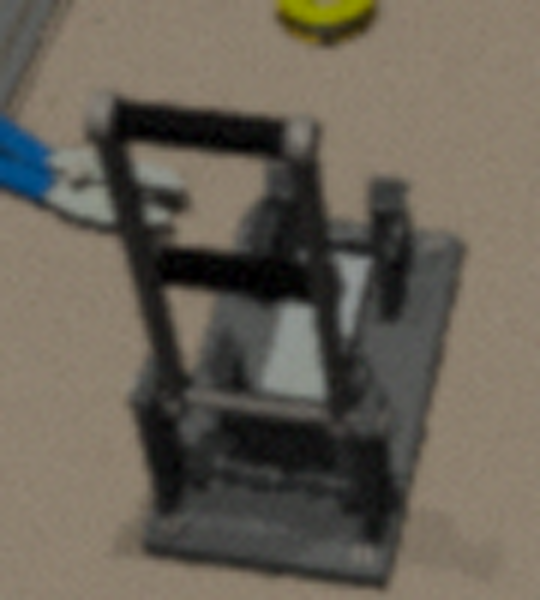

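View pics/c4.png

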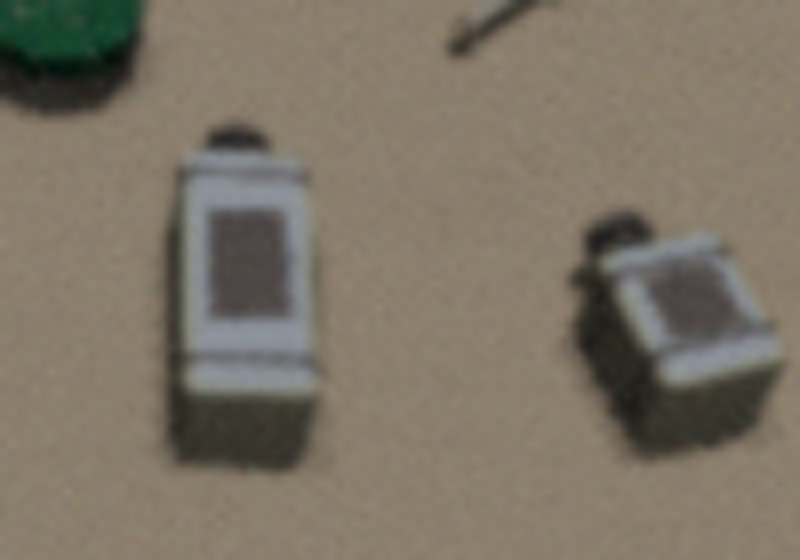

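```bash
python3 - <<'E'
from h import *
np.set_printoptions(precision=4,suppress=True)
S=load("scene0");D=load("side0")
def P(c,x0,y0,s,pts,z):
    r=np.array([atz(c,x0+(X+.5)/s-.5,y0+(Y+.5)/s-.5,z)[:2] for X,Y in pts]); return r
def rep(n,r):  # BL,BR,FR,FL : quad
    f=(r[2]+r[3])/2;b=(r[0]+r[1])/2;d=b-f
    print(n,"mean",r.mean(0),"len",np.linalg.norm(d),"yaw",np.degrees(np.arctan2(d[1],d[0])),"w",np.linalg.norm(r[0]-r[1]),np.linalg.norm(r[2]-r[3]))
rep("long scene",P(S,120,150,8,[(612,183),(742,205),(625,420),(488,392)],.048))
rep("long side",P(D,280,170,8,[(183,388),(318,392),(307,157),(187,155)],.048))
rep("short scene",P(S,120,150,8,[(138,125),(270,125),(250,240),(112,238)],.048))
r=P(S,235,150,6,[(75,500),(337,585),(505,258)],.012);print("plate scene",r,np.linalg.norm(r[0]-r[1]),np.linalg.norm(r[2]-r[1]),"mid",(r[0]+r[2])/2)
d=r[2]-r[1];print(np.degrees(np.arctan2(d[1],d[0])));d=r[0]-r[1];print(np.degrees(np.arctan2(d[1],d[0]))-90)
rep("saddle scene",P(S,235,150,6,[(300,263),(378,290),(270,452),(195,432)],.030))
r=P(D,180,150,6,[(148,545),(385,580),(462,240)],.012);print("plate side",r,np.linalg.norm(r[0]-r[1]),np.linalg.norm(r[2]-r[1]),"mid",(r[0]+r[2])/2)
d=r[1]-r[2];print(np.degrees(np.arctan2(d[1],d[0])));d=r[1]-r[0];print(np.degrees(np.arctan2(d[1],d[0]))-90)
E
```

```text
long scene mean [0.5153 0.0477] len 0.09405909726735773 yaw 10.022212084814129 w 0.04122923560876471 0.04161329056484313
long side mean [0.5202 0.0526] len 0.09590463698930761 yaw 8.039414334435172 w 0.042695802776427504 0.04047795823955683
short scene mean [0.5006 0.1899] len 0.051884180699188105 yaw 29.044385631106117 w 0.040671259948648036 0.04128203718518438
plate scene [[ 0.4692 -0.1083]
 [ 0.476  -0.211 ]
 [ 0.6614 -0.2041]] 0.10291189545543834 0.18545388096741622 mid [ 0.5653 -0.1562]
2.1247156313604254
3.784467412155749
saddle scene mean [ 0.5555 -0.1547] len 0.09753729776697913 yaw -0.19227324163910112 w 0.03329585932846357 0.029123449758082655
plate side [[ 0.6679 -0.1976]
 [ 0.6629 -0.0945]
 [ 0.4768 -0.1034]] 0.10317603510237962 0.1863068707285624 mid [ 0.5724 -0.1505]
2.7479429665154425
2.775135812871042
```

>>> send_rows:
  targets:
    - {"tx": 0.02,"ty": -0.034,"tz": 0,"roll": 0.03}
    - {"tx": 0.02,"ty": -0.034,"tz": 0,"roll": 0.03}
    - {"tx": 0.02,"ty": -0.034,"tz": 0,"roll": 0.03}
    - {"tx": 0.02,"ty": -0.034,"tz": 0,"roll": 0.03}
    - {"tx": 0.02,"ty": -0.034,"tz": 0,"roll": 0.03}
    - {"tx": 0.02,"ty": -0.034,"tz": 0,"roll": 0.03}
    - {"tx": 0.02,"ty": -0.034,"tz": 0,"roll": 0.03}
    - {"tx": 0.02,"ty": -0.034,"tz": 0,"roll": 0.03}
    - {"tx": 0.02,"ty": -0.034,"tz": 0,"roll": 0.03}
    - {"tx": 0.02,"ty": -0.034,"tz": 0,"roll": 0.03}
    - {"tx": 0.02,"ty": -0.034,"tz": 0,"roll": 0.03}
    - {"tx": 0.02,"ty": -0.034,"tz": 0,"roll": 0.03}

```text
time: 1.15
eef_pos: [0.4362, 0.1836, 0.2226]
tool_rot: [-0.0, 1.0, 0.022, 0.0]
wrist_force: [1.0, 0.3, 0.7]
grip_width: 0.997
```

>>> send_rows:
  targets:
    - {"tx": 0.02,"ty": -0.034,"tz": 0,"roll": 0.03}
    - {"tx": 0.02,"ty": -0.034,"tz": 0,"roll": 0.03}
    - {"tx": 0.02,"ty": -0.034,"tz": 0,"roll": 0.03}
    - {"tx": 0.0,"ty": -0.034,"tz": 0,"roll": 0.03}
    - {"tx": 0,"ty": 0,"tz": 0,"roll": 0.03}
    - {"tx": 0,"ty": 0,"tz": 0,"roll": 0}
    - {"tx": 0,"ty": 0,"tz": 0,"roll": 0}

```text
time: 1.73
eef_pos: [0.4958, 0.0492, 0.2224]
tool_rot: [-0.0, 0.996, 0.095, -0.0]
wrist_force: [0.3, 0.9, -0.1]
grip_width: 1.001
```

```bash
cat > shot.py <<'E'
from rig import env
import sys,cv2,pickle
from h import *
n,tag=sys.argv[1:3]
s=env.sense();c=env.camera(n)
if n=="wrist": c["world_from_camera"]=wristT(c,s)
c["s"]=s
pickle.dump(c,open(f"pics/{tag}.pkl","wb"));cv2.imwrite(f"pics/{tag}.png",c["image"][:,:,::-1])
R=quatR(s["tool_rot"]);print(s["time"],s["eef_pos"],"yaw",np.arctan2(R[1,0],R[0,0]),"F",s["wrist_force"],"w",s["grip_width"],"tilt",R[:,2],"q",s["qpos"])
E
python3 shot.py wrist w1
```

```text
1.7333 [0.49577485 0.04921807 0.22239045] yaw 0.18961009150375538 F [ 0.31490511  0.91632844 -0.12667465] w 1.0007732513249614 tilt [-2.64523591e-04  4.22987540e-05 -9.99999964e-01] q [ 4.25373001e-01  1.68456341e-01 -2.95172637e-01 -1.65099943e-04
 -1.10739085e+00  1.33510722e+00]
```

View pics/w1.png

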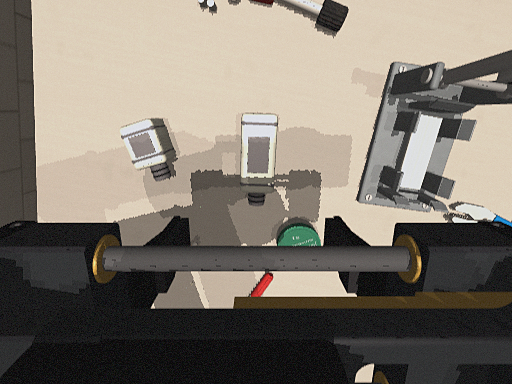

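Wrist view: the long cartridge's top spans (242-278, 114-185) with its neck at (257,197). The cradle's saddle is at about (420,150).

```bash
python3 - <<'E'
from h import *
a=load("w1")["image"][:,:,::-1]
def crop(im,x,y,w,h,s,fn): cv2.imwrite(fn,cv2.resize(im[y:y+h,x:x+w],None,fx=s,fy=s,interpolation=cv2.INTER_CUBIC))
crop(a,220,95,80,120,5,"pics/c5.png");crop(a,350,50,130,165,3.6,"pics/c6.png")
E
```

```text
(no output)
```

View pics/c5.png

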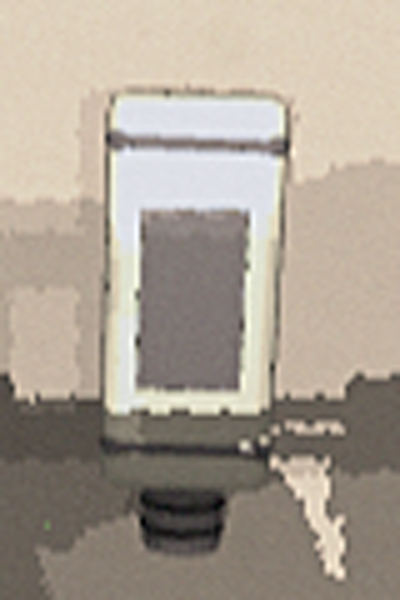

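View pics/c6.png

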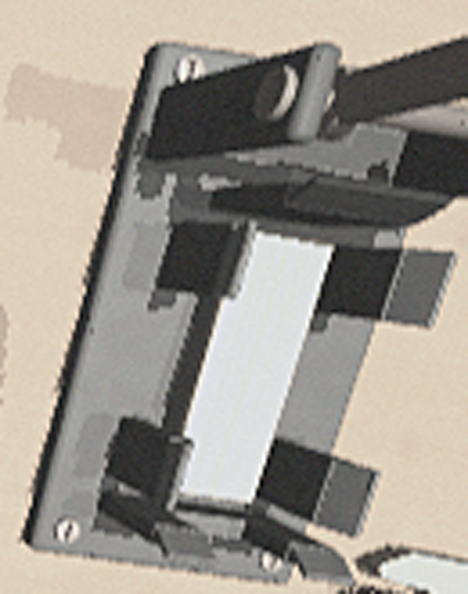

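```bash
cat >> h.py <<'E'
def P(c,x0,y0,s,pts,z):
    return np.array([atz(c,x0+(X+.5)/s-.5,y0+(Y+.5)/s-.5,z)[:2] for X,Y in pts])
def rep(n,r):
    f=(r[2]+r[3])/2;b=(r[0]+r[1])/2;d=b-f
    print(n,"mean",r.mean(0),"len",np.linalg.norm(d),"yaw",np.arctan2(d[1],d[0]),"w",np.linalg.norm(r[0]-r[1]),np.linalg.norm(r[2]-r[3]))
E
python3 - <<'E'
from h import *
W=load("w1")
rep("long",P(W,220,95,5,[(110,93),(287,97),(270,487),(103,485)],.048))
rep("label",P(W,220,95,5,[(140,211),(249,213),(240,389),(138,387)],.048))
rep("saddle",P(W,350,50,3.6,[(253,232),(333,245),(262,503),(183,493)],.030))
r=P(W,350,50,3.6,[(150,44),(27,540),(285,580)],.012);print(r,np.linalg.norm(r[0]-r[1]));d=r[0]-r[1];print(np.arctan2(d[1],d[0]))
rep("screws: ",P(W,350,50,3.6,[(190,68),(190,68),(67,530),(67,530)],.012))
print(P(W,350,50,3.6,[(67,530),(272,560)],.012))
E
```

```text
long mean [0.52047545 0.05117066] len 0.0974166194974667 yaw 0.16088900310005713 w 0.04232406068561946 0.043154601818640344
label mean [0.51960497 0.05114963] len 0.04396392296363086 yaw 0.16027720589140984 w 0.026658525461035514 0.025837522278795967
saddle mean [ 0.55938622 -0.15856997] len 0.09496925795692122 yaw 0.08240171791236095 w 0.029166027586553653 0.030628259718815963
[[ 0.66158264 -0.09279804]
 [ 0.47776137 -0.10284899]
 [ 0.48108131 -0.21045709]] 0.18409584775344176
0.05462347078410454
screws:  mean [ 0.57081586 -0.11323358] len 0.17220045417802596 yaw 0.047677462236654575 w 0.0 0.0
[[ 0.48481347 -0.11733707]
 [ 0.48822586 -0.20225292]]
```

>>> send_rows:
  targets:
    - {"tx": 0.0015,"ty": -0.008,"tz": 0,"roll": -0.125}
    - {"tx": 0.0015,"ty": -0.008,"tz": 0,"roll": -0.125}
    - {"tx": 0.0015,"ty": -0.008,"tz": 0,"roll": -0.125}
    - {"tx": 0.0015,"ty": -0.008,"tz": 0,"roll": -0.125}
    - {"tx": 0.0015,"ty": -0.008,"tz": 0,"roll": -0.125}
    - {"tx": 0.0015,"ty": -0.008,"tz": 0,"roll": -0.125}
    - {"tx": 0.0015,"ty": -0.008,"tz": 0,"roll": -0.125}
    - {"tx": 0.0015,"ty": -0.008,"tz": 0,"roll": -0.125}
    - {"tx": 0.0015,"ty": -0.008,"tz": 0,"roll": -0.125}
    - {"tx": 0.0015,"ty": -0.008,"tz": 0,"roll": -0.125}
    - {"tx": 0.0015,"ty": -0.008,"tz": 0,"roll": -0.125}
    - {"tx": 0.0015,"ty": -0.008,"tz": 0,"roll": -0.125}

```text
time: 2.78
eef_pos: [0.514, -0.0455, 0.2226]
tool_rot: [-0.0, 0.792, -0.61, 0.0]
wrist_force: [0.1, 0.4, 0.5]
grip_width: 1.001
```

>>> send_rows:
  targets:
    - {"tx": 0.0015,"ty": -0.008,"tz": 0,"roll": -0.125}
    - {"tx": 0.0015,"ty": -0.008,"tz": 0,"roll": -0.125}
    - {"tx": 0.0015,"ty": -0.008,"tz": 0,"roll": -0.125}
    - {"tx": 0.0015,"ty": -0.008,"tz": 0,"roll": -0.125}
    - {"tx": 0.0015,"ty": -0.008,"tz": 0,"roll": -0.125}
    - {"tx": 0.0015,"ty": -0.008,"tz": 0,"roll": -0.125}
    - {"tx": 0.0015,"ty": -0.008,"tz": 0,"roll": -0.125}
    - {"tx": 0.0015,"ty": -0.008,"tz": 0,"roll": -0.125}
    - {"tx": 0.0015,"ty": -0.008,"tz": 0,"roll": -0.125}
    - {"tx": 0.0015,"ty": -0.008,"tz": 0,"roll": -0.125}
    - {"tx": 0.0015,"ty": -0.008,"tz": 0,"roll": -0.125}
    - {"tx": 0.0015,"ty": -0.008,"tz": 0,"roll": -0.125}

```text
time: 3.78
eef_pos: [0.5323, -0.1414, 0.2225]
tool_rot: [0.0, -0.164, 0.987, 0.0]
wrist_force: [1.4, -0.4, -0.5]
grip_width: 1.001
```

>>> send_rows:
  targets:
    - {"tx": 0.0015,"ty": -0.008,"tz": 0,"roll": -0.125}
    - {"tx": 0.0015,"ty": -0.008,"tz": 0,"roll": -0.125}
    - {"roll": -0.03,"tx": 0,"ty": 0,"tz": 0}
    - {"tx": 0,"ty": 0,"tz": 0,"roll": 0}
    - {"tx": 0,"ty": 0,"tz": 0,"roll": 0}

```text
time: 4.2
eef_pos: [0.5351, -0.1574, 0.2225]
tool_rot: [-0.0, -0.028, 1.0, 0.0]
wrist_force: [-0.2, -1.0, -0.6]
grip_width: 0.997
```

```bash
python3 shot.py wrist w2
```

```text
4.2 [ 0.53514129 -0.15742997  0.22249568] yaw -3.0863143570995653 F [-0.2476796  -0.95411106 -0.6454269 ] w 0.9967373654773788 tilt [-1.61474484e-05  1.55398131e-04 -9.99999988e-01] q [ 4.34254175e-03  2.70797411e-01 -1.59450977e-01 -1.71055290e-04
 -1.14056342e+00 -1.51978923e+00]
```

View pics/w2.png

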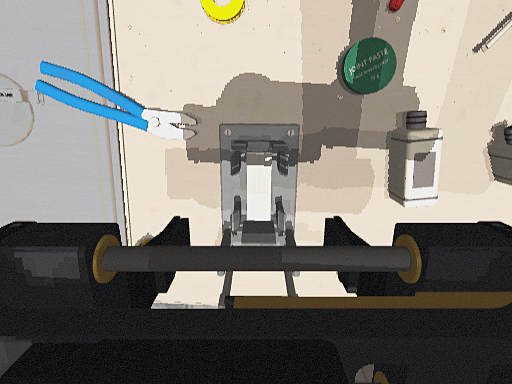

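Wrist view from above the cradle: plate front corners at about (220,125) and (297,125), saddle at (246-271, 163-220), fork at the top around row 145. The cartridge is on the right at (415,165).

```bash
python3 - <<'E'
from h import *
a=load("w2")["image"][:,:,::-1]
def crop(im,x,y,w,h,s,fn): cv2.imwrite(fn,cv2.resize(im[y:y+h,x:x+w],None,fx=s,fy=s,interpolation=cv2.INTER_CUBIC))
crop(a,210,115,100,110,6,"pics/c7.png");crop(a,380,100,70,120,5,"pics/c8.png")
E
```

```text
(no output)
```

View pics/c7.png

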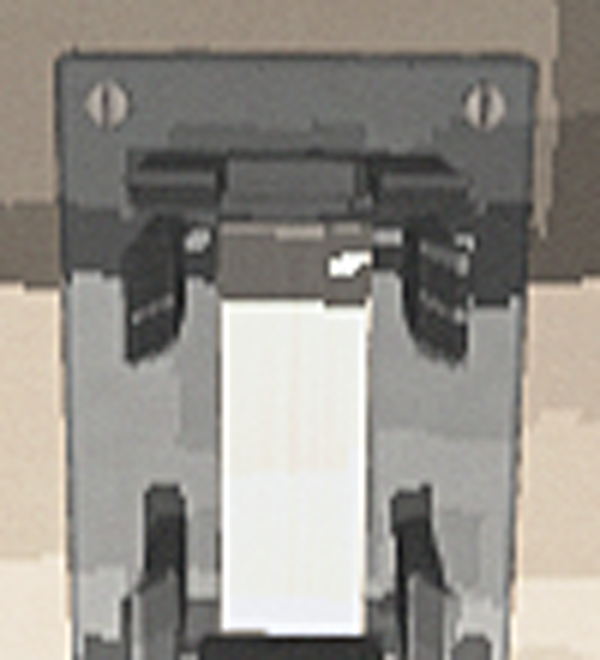

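View pics/c8.png

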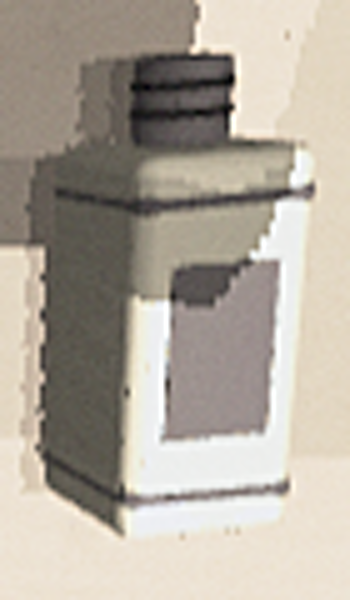

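```bash
python3 - <<'E'
from h import *
W=load("w2")
rep("saddle(F first)",P(W,210,115,6,[(218,225),(372,222),(364,634),(220,634)],.030))
r=P(W,210,115,6,[(57,55),(538,57),(512,655),(75,655)],.012);rep("plate",r);print(r)
r=P(W,210,115,6,[(107,105),(484,105)],.012);print("screws",r,r.mean(0),np.arctan2(r[0,0]-r[1,0],r[1,1]-r[0,1]))
r=P(W,210,115,6,[(220,180),(370,180)],.070);print("slot70",r,r.mean(0))
r=P(W,210,115,6,[(220,218),(370,218)],.058);print("slot base",r,r.mean(0))
r=P(W,380,100,5,[(135,150),(312,143),(282,528),(125,535)],.048);rep("cart",r)
r=P(W,380,100,5,[(175,262),(280,262),(268,437),(163,440)],.048);rep("label",r)
E
```

```text
saddle(F first) mean [ 0.55946012 -0.15400018] len 0.09600510578769171 yaw -3.0909702734258238 w 0.03355438293540994 0.03366111918285549
plate mean [ 0.54850962 -0.15406067] len 0.14372703281324417 yaw -3.0902153599388766 w 0.10710840626108244 0.10771377143258391
[[ 0.47950429 -0.21123406]
 [ 0.47397758 -0.10426834]
 [ 0.61726422 -0.09659766]
 [ 0.62329241 -0.20414262]]
screws [[ 0.48980929 -0.19982473]
 [ 0.48509907 -0.11533888]] [ 0.48745418 -0.1575818 ] 0.05569395193894997
slot70 [[ 0.49840693 -0.17189596]
 [ 0.49680255 -0.14313815]] [ 0.49760474 -0.15751705]
slot base [[ 0.50735532 -0.17193304]
 [ 0.50567902 -0.14189667]] [ 0.50651717 -0.15691486]
cart mean [0.51902431 0.05049268] len 0.09937337096749646 yaw -2.9728123312502106 w 0.04266778166845492 0.04087218263590465
label mean [0.52026546 0.05289619] len 0.045641969938610964 yaw -2.9867775560465546 w 0.026040542975156542 0.026867469327150298
```

>>> send_rows:
  targets:
    - {"tx": -0.0025,"ty": 0.0348,"tz": 0,"roll": 0.02}
    - {"tx": -0.0025,"ty": 0.0348,"tz": 0,"roll": 0.02}
    - {"tx": -0.0025,"ty": 0.0348,"tz": 0,"roll": 0.02}
    - {"tx": -0.0025,"ty": 0.0348,"tz": 0,"roll": 0.02}
    - {"tx": -0.0025,"ty": 0.0348,"tz": 0,"roll": 0.015}
    - {"tx": -0.0028,"ty": 0.0345,"tz": 0,"roll": 0.01}
    - {"tx": 0,"ty": 0,"tz": -0.03,"roll": 0}
    - {"tx": 0,"ty": 0,"tz": -0.035,"roll": 0}
    - {"tx": 0,"ty": 0,"tz": -0.035,"roll": 0}
    - {"tx": 0,"ty": 0,"tz": 0,"roll": 0}
    - {"tx": 0,"ty": 0,"tz": 0,"roll": 0}

```text
time: 5.17
eef_pos: [0.5188, 0.0501, 0.1218]
tool_rot: [-0.002, -0.08, 0.997, -0.001]
wrist_force: [-0.9, 0.0, 1.1]
grip_width: 0.999
```

```bash
python3 shot.py wrist w3
```

```text
5.1667 [0.51880734 0.05007244 0.12178719] yaw -2.9819949779871857 F [-0.94111214  0.0320562   1.09055929] w 0.9988699004060159 tilt [-0.00332598 -0.00198593 -0.9999925 ] q [ 4.08134911e-01  3.11655059e-01 -3.83363134e-01  6.52486994e-04
 -8.79619254e-01 -1.81974787e+00]
```

View pics/w3.png

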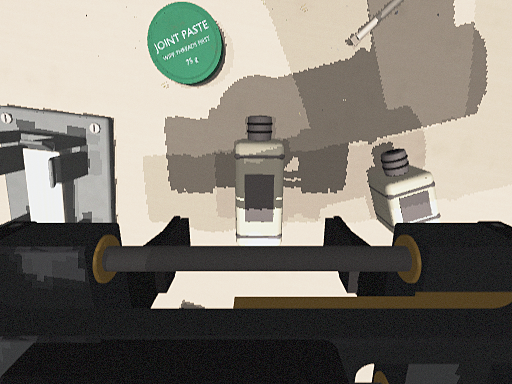

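```bash
python3 - <<'E'
from h import *
W=load("w3");a=W["image"][:,:,::-1]
cv2.imwrite("pics/c9.png",cv2.resize(a[105:250,215:305],None,fx=4,fy=4,interpolation=cv2.INTER_CUBIC))
E
```

```text
(no output)
```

View pics/c9.png

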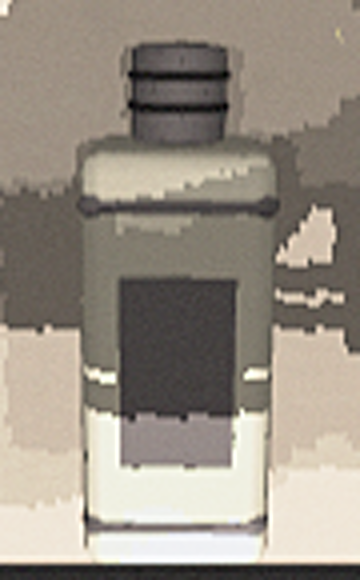

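```bash
python3 - <<'E'
from h import *
W=load("w3")
rep("label",P(W,215,105,4,[(119,278),(238,280),(233,466),(120,466)],.048))
rep("grooves",P(W,215,105,4,[(82,205),(277,207),(266,524),(88,522)],.048))
rep("front",P(W,215,105,4,[(78,152),(280,152),(266,562),(92,562)],.048))
E
```

```text
label mean [0.52055488 0.05192477] len 0.04474023320261396 yaw -2.989456591012095 w 0.026540152279658624 0.026437242364064188
grooves mean [0.51962986 0.05194142] len 0.0756119617529897 yaw -2.9865255665190498 w 0.04270370209064033 0.042282202587460356
front mean [0.51885009 0.05199299] len 0.09752568523359104 yaw -2.9787970171564235 w 0.04365277746348134 0.041762975299938436
```

>>> send_rows:
  targets:
    - {"tx": 0.0005,"ty": 0.001,"tz": -0.035,"roll": 0}
    - {"tx": 0,"ty": 0,"tz": -0.035,"roll": 0}
    - {"tx": 0,"ty": 0,"tz": -0.028,"roll": 0}
    - {"tx": 0,"ty": 0,"tz": -0.018,"roll": 0}
    - {"tx": 0,"ty": 0,"tz": 0,"roll": 0}
    - {"tx": 0,"ty": 0,"tz": 0,"roll": 0}

```text
time: 5.72
eef_pos: [0.5218, 0.0514, 0.0082]
tool_rot: [0.001, -0.079, 0.997, 0.0]
wrist_force: [-0.0, 0.5, 0.0]
grip_width: 0.999
```

>>> send_rows:
  targets:
    - {"tx": 0,"ty": 0,"tz": 0,"roll": 0}
    - {"tx": 0,"ty": 0,"tz": 0,"roll": 0}
    - {"tx": 0,"ty": 0,"tz": 0,"roll": 0}
    - {"tx": 0,"ty": 0,"tz": 0,"roll": 0}
    - {"tx": 0,"ty": 0,"tz": 0,"roll": 0}
    - {"tx": 0,"ty": 0,"tz": 0,"roll": 0}
    - {"tx": 0,"ty": 0,"tz": 0,"roll": 0}
    - {"tx": 0,"ty": 0,"tz": 0,"roll": 0}
    - {"tx": 0,"ty": 0,"tz": 0,"roll": 0}
    - {"tx": 0,"ty": 0,"tz": 0,"roll": 0}
  grip: 255
  newtons: 30

```text
time: 6.55
eef_pos: [0.5201, 0.0511, 0.0066]
tool_rot: [-0.0, -0.079, 0.997, -0.0]
wrist_force: [-0.9, 0.4, 2.0]
grip_width: 0.502
```

```bash
python3 shot.py wrist w4
```

```text
6.55 [0.52007182 0.05105489 0.00663618] yaw -2.983673170149022 F [-0.9141972   0.43537454  1.95099783] w 0.5022118991047725 tilt [-1.06889667e-05 -3.38931586e-06 -1.00000000e+00] q [ 4.08628303e-01  4.79049850e-01 -4.94633501e-01 -2.02218774e-06
 -5.97124132e-01 -1.82150347e+00]
```

View pics/w4.png

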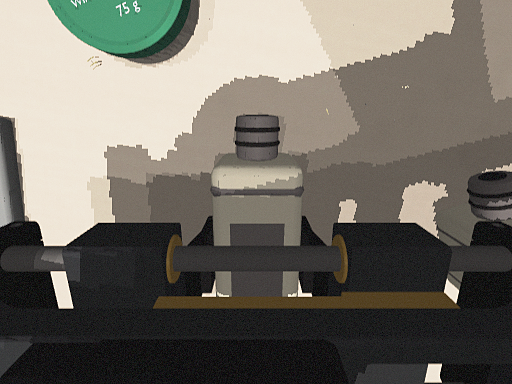

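>>> send_rows:
  targets:
    - {"tx": 0,"ty": 0,"tz": 0.03,"roll": 0}
    - {"tx": 0,"ty": 0,"tz": 0.04,"roll": 0}
    - {"tx": 0,"ty": 0,"tz": 0.04,"roll": 0}
    - {"tx": 0.004,"ty": -0.02,"tz": 0.01,"roll": -0.01}
    - {"tx": 0.006,"ty": -0.03,"tz": 0,"roll": -0.018}
    - {"tx": 0.006,"ty": -0.032,"tz": 0,"roll": -0.018}
    - {"tx": 0.006,"ty": -0.032,"tz": 0,"roll": -0.018}
    - {"tx": 0.006,"ty": -0.032,"tz": 0,"roll": -0.018}
    - {"tx": 0.006,"ty": -0.032,"tz": 0,"roll": -0.018}
    - {"tx": 0.0055,"ty": -0.027,"tz": 0,"roll": -0.006}
    - {"tx": 0,"ty": 0,"tz": 0,"roll": 0}
    - {"tx": 0,"ty": 0,"tz": 0,"roll": 0}

```text
time: 7.6
eef_pos: [0.5588, -0.1553, 0.1254]
tool_rot: [-0.001, -0.024, 1.0, 0.0]
wrist_force: [-1.2, -0.1, -2.3]
grip_width: 0.504
```

>>> send_rows:
  targets:
    - {"tx": 0,"ty": 0,"tz": 0,"roll": 0}
    - {"tx": 0,"ty": 0,"tz": 0,"roll": 0}

```text
time: 7.77
eef_pos: [0.5591, -0.1531, 0.1262]
tool_rot: [-0.0, -0.026, 1.0, 0.0]
wrist_force: [-0.3, 0.6, -1.6]
grip_width: 0.498
```

```bash
python3 shot.py wrist w5; python3 shot.py side d5; python3 shot.py scene s5; python3 - <<'E'
from h import *
a=cv2.imread("pics/s5.png")[60:260,210:360];b=cv2.imread("pics/d5.png")[130:260,170:290]
cv2.imwrite("pics/s5c.png",cv2.resize(a,None,fx=3,fy=3));cv2.imwrite("pics/d5c.png",cv2.resize(b,None,fx=4.5,fy=4.5))
E
```

```text
7.7667 [ 0.55910182 -0.15311716  0.12618684] yaw -3.08885088608116 F [-0.29762973  0.60481053 -1.57959215] w 0.49847843789567553 tilt [-9.71235307e-04  3.12727921e-04 -9.99999479e-01] q [ 1.17944284e-02  3.94957933e-01 -2.37415433e-01 -4.01587830e-04
 -9.39390479e-01 -1.52961195e+00]
7.8167 [ 0.55927176 -0.15297312  0.12639493] yaw -3.08837432124928 F [ 0.22367996  0.46909418 -0.63138376] w 0.5038378822481621 tilt [-5.42335109e-04  1.88141161e-04 -9.99999835e-01] q [ 1.21204273e-02  3.94717050e-01 -2.37259007e-01 -2.41210585e-04
 -9.39360299e-01 -1.52955604e+00]
7.8667 [ 0.55940971 -0.152907    0.12653962] yaw -3.0881919047834097 F [-0.45812468  0.46102081 -2.01232144] w 0.5049940580877315 tilt [-2.66931298e-04  1.44445256e-04 -9.99999954e-01] q [ 1.22618448e-02  3.94608257e-01 -2.37034062e-01 -1.82983858e-04
 -9.39419156e-01 -1.52954942e+00]
```

View pics/w5.png

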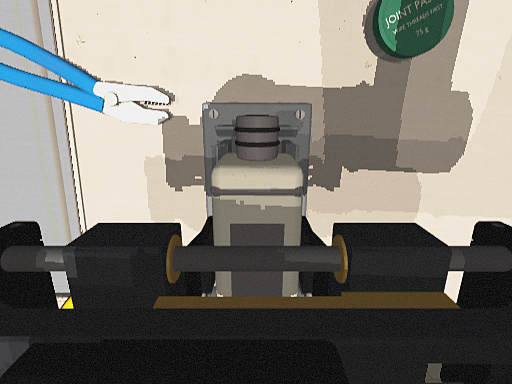

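View pics/s5c.png

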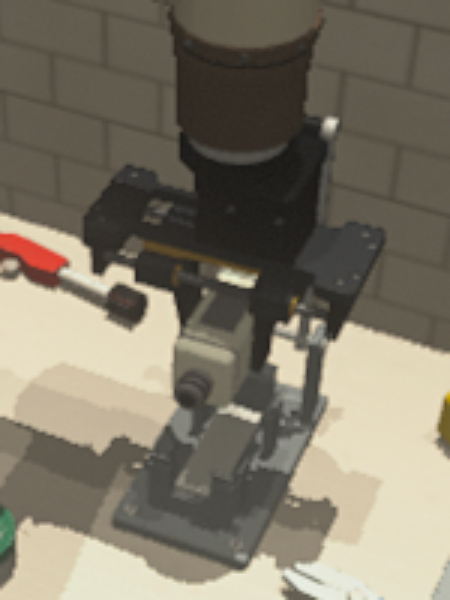

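View pics/d5c.png

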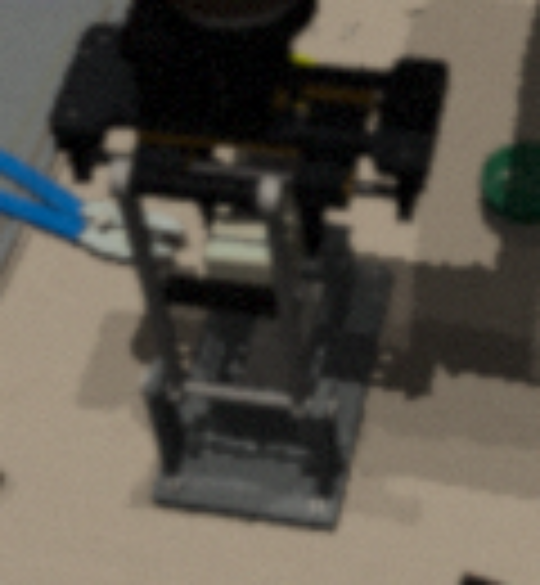

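```bash
python3 - <<'E'
from h import *
a=cv2.imread("pics/w5.png")[95:215,195:325]
cv2.imwrite("pics/c10.png",cv2.resize(a,None,fx=5,fy=5,interpolation=cv2.INTER_CUBIC))
E
```

```text
(no output)
```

View pics/c10.png

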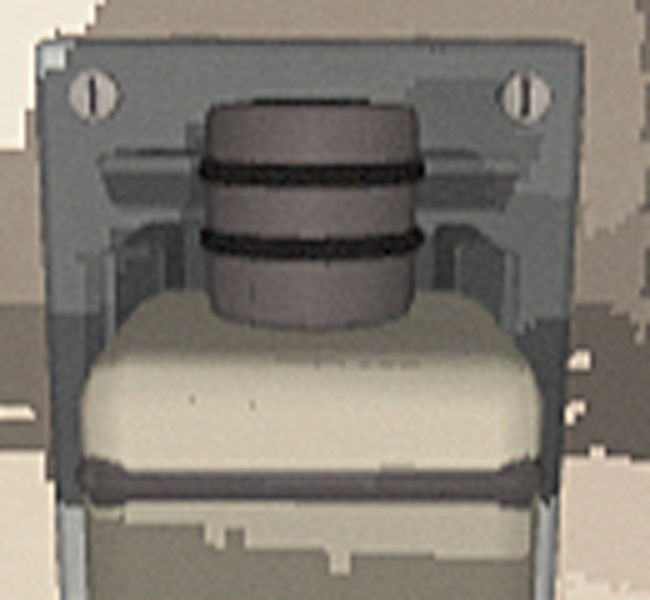

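```bash
python3 - <<'E'
from h import *
W=load("w5"); zt=W["s"]["eef_pos"][2]; zc=zt+.0174
print("screws",P(W,195,95,5,[(93,96),(526,96)],.012).mean(0))
r=P(W,195,95,5,[(37,42),(583,42),(570,300),(47,300)],.012);rep("plate",r);print(r)
# predicted cradle axis
y=np.array([0.052]);ax=np.array([np.cos(.052),np.sin(.052)]);n=np.array([-ax[1],ax[0]]);seat=np.array([.5595,-.154])
def loc(p): d=np.asarray(p)-seat; return d@ax,d@n
print("plate mids", loc(r[:2].mean(0)),loc(r[2:].mean(0)),loc(P(W,195,95,5,[(93,96),(526,96)],.012).mean(0)))
t=P(W,195,95,5,[(207,140),(416,140),(412,270),(210,270)],zc);rep("neck",t);print(loc(t[:2].mean(0)),loc(t[2:].mean(0)))
g=P(W,195,95,5,[(85,482),(540,482)],zc+.024);print("groove",loc(g.mean(0)),np.linalg.norm(g[0]-g[1]),"eef",loc(W["s"]["eef_pos"][:2]))
k=P(W,195,95,5,[(310,103)],zc+.011);print("neck tip top",loc(k[0]))
# fork wings at z .07: left outer/inner
f=P(W,195,95,5,[(100,155),(520,155)],.070);print("fork70",loc(f[0]),loc(f[1]))
E
```

```text
screws [ 0.48724329 -0.15747613]
plate mean [ 0.50227519 -0.1567331 ] len 0.05036062978750648 yaw -3.094478149332025 w 0.10624619070074043 0.10698906304140894
[[ 0.4799412  -0.2109673 ]
 [ 0.47430444 -0.10487074]
 [ 0.52458332 -0.10212831]
 [ 0.53027181 -0.20896604]]
plate mids (np.float64(-0.0824695265519113), np.float64(0.00036796370687628327)) (np.float64(-0.03210949776869387), np.float64(0.00012192804320872626)) (np.float64(-0.07233971573730712), np.float64(0.0002842292413251647))
neck mean [ 0.49782568 -0.15664626] len 0.0135418493269568 yaw -3.092041560402807 w 0.021833166556077258 0.021643884875255294
(np.float64(-0.06849940517903336), np.float64(0.0005795162695473807)) (np.float64(-0.05495759645827041), np.float64(0.0005463535756167305))
groove (np.float64(-0.03823951656430489), np.float64(0.0006972159922082808)) 0.04255046427959377 eef (np.float64(-0.00035175485440840115), np.float64(0.0009023422952911776))
neck tip top (np.float64(-0.07233221926237336), np.float64(0.0004213773403242626))
fork70 (np.float64(-0.06361188405016584), np.float64(-0.032640415518299125)) (np.float64(-0.06368642720808873), np.float64(0.03345669325681111))
```

>>> send_rows:
  targets:
    - {"tx": 0,"ty": -0.0005,"tz": -0.02,"roll": 0}
    - {"tx": 0,"ty": 0,"tz": -0.02,"roll": 0}
    - {"tx": 0,"ty": 0,"tz": -0.015,"roll": 0}
    - {"tx": 0,"ty": 0,"tz": 0,"roll": 0}

```text
time: 8.25
eef_pos: [0.5571, -0.1535, 0.0684]
tool_rot: [-0.003, -0.026, 1.0, 0.001]
wrist_force: [-0.3, 0.1, -2.2]
grip_width: 0.505
```

>>> send_rows:
  targets:
    - {"tx": 0,"ty": 0,"tz": -0.012,"roll": 0}
    - {"tx": 0,"ty": 0,"tz": -0.012,"roll": 0}
    - {"tx": 0,"ty": 0,"tz": -0.008,"roll": 0}
    - {"tx": 0,"ty": 0,"tz": 0,"roll": 0}
    - {"tx": 0,"ty": 0,"tz": 0,"roll": 0}
    - {"tx": 0,"ty": 0,"tz": 0,"roll": 0}

```text
time: 8.75
eef_pos: [0.5603, -0.1544, 0.0406]
tool_rot: [0.001, -0.026, 1.0, -0.0]
wrist_force: [-0.4, -0.2, -1.9]
grip_width: 0.503
```

```bash
python3 shot.py wrist w6; python3 shot.py scene s6; python3 - <<'E'
from h import *
a=cv2.imread("pics/s6.png")[130:260,220:350]
cv2.imwrite("pics/s6c.png",cv2.resize(a,None,fx=4.5,fy=4.5))
E
```

```text
8.75 [ 0.56034497 -0.15443411  0.04055787] yaw -3.0891071353073247 F [-0.39515198 -0.20850125 -1.94035827] w 0.5030920988216776 tilt [ 1.72878089e-03 -3.30125571e-04 -9.99998451e-01] q [ 9.77913445e-03  5.00876374e-01 -3.21725610e-01  5.11030211e-04
 -7.46468937e-01 -1.52846515e+00]
8.8 [ 0.56035279 -0.15446878  0.04058829] yaw -3.0893058060064593 F [-0.02194731 -0.38529361 -2.48545625] w 0.5011131890804349 tilt [ 1.87854963e-03 -2.47406797e-04 -9.99998205e-01] q [ 9.67230672e-03  5.00807471e-01 -3.21708484e-01  3.91109727e-04
 -7.46404340e-01 -1.52846899e+00]
```

View pics/w6.png

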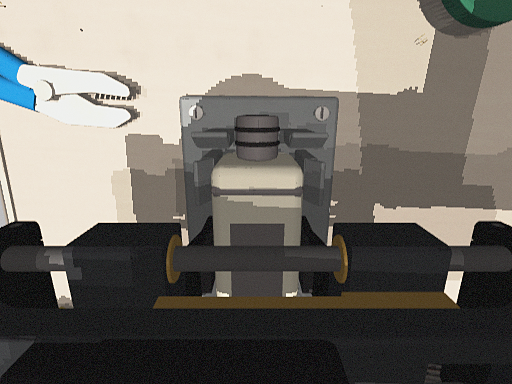

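View pics/s6c.png

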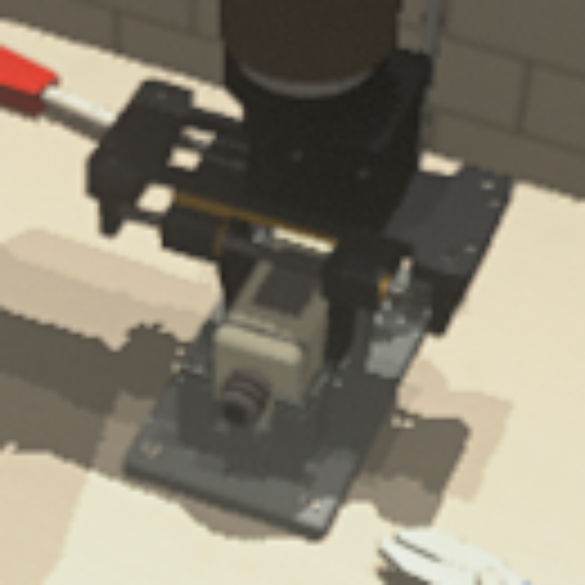

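The neck sits centred in the fork slot (about (258,135) in the wrist view) and the block is between the guides, with no contact force. I'll lower the last 3 mm, then release.

>>> send_rows:
  targets:
    - {"tx": 0,"ty": 0,"tz": -0.002,"roll": 0}
    - {"tx": 0,"ty": 0,"tz": -0.0015,"roll": 0}
    - {"tx": 0,"ty": 0,"tz": 0,"roll": 0}
    - {"tx": 0,"ty": 0,"tz": 0,"roll": 0}
    - {"tx": 0,"ty": 0,"tz": 0,"roll": 0}

```text
time: 9.27
eef_pos: [0.5599, -0.1545, 0.0365]
tool_rot: [0.0, -0.026, 1.0, -0.0]
wrist_force: [-0.0, 0.2, 1.4]
grip_width: 0.503
```

>>> send_rows:
  targets:
    - {"tx": 0,"ty": 0,"tz": 0,"roll": 0}
    - {"tx": 0,"ty": 0,"tz": 0,"roll": 0}
    - {"tx": 0,"ty": 0,"tz": 0,"roll": 0}
    - {"tx": 0,"ty": 0,"tz": 0,"roll": 0}
    - {"tx": 0,"ty": 0,"tz": 0,"roll": 0}
    - {"tx": 0,"ty": 0,"tz": 0,"roll": 0}
    - {"tx": 0,"ty": 0,"tz": 0,"roll": 0}
    - {"tx": 0,"ty": 0,"tz": 0,"roll": 0}
  grip: 70

```text
time: 9.93
eef_pos: [0.5595, -0.1545, 0.036]
tool_rot: [-0.0, -0.026, 1.0, 0.0]
wrist_force: [-0.5, 0.5, -0.4]
grip_width: 0.726
```

>>> send_rows:
  targets:
    - {"tx": 0,"ty": 0,"tz": 0.02,"roll": 0}
    - {"tx": 0,"ty": 0,"tz": 0.035,"roll": 0}
    - {"tx": 0,"ty": 0,"tz": 0.04,"roll": 0}
    - {"tx": -0.01,"ty": 0,"tz": 0.04,"roll": 0}
    - {"tx": -0.02,"ty": 0,"tz": 0.03,"roll": 0}
    - {"tx": -0.03,"ty": 0,"tz": 0.02,"roll": 0}
    - {"tx": 0,"ty": 0,"tz": 0,"roll": 0}
    - {"tx": 0,"ty": 0,"tz": 0,"roll": 0}

```text
time: 10.6
eef_pos: [0.4992, -0.1545, 0.223]
tool_rot: [0.002, -0.026, 1.0, 0.0]
wrist_force: [0.6, 0.3, 0.6]
grip_width: 0.728
```

```bash
python3 shot.py wrist w7; python3 shot.py scene s7;python3 shot.py side d7; python3 - <<'E'
from h import *
a=cv2.imread("pics/s7.png")[80:260,230:350]
cv2.imwrite("pics/s7c.png",cv2.resize(a,None,fx=3.3,fy=3.3,interpolation=cv2.INTER_CUBIC))
a=cv2.imread("pics/d7.png")[150:260,170:280]
cv2.imwrite("pics/d7c.png",cv2.resize(a,None,fx=5,fy=5,interpolation=cv2.INTER_CUBIC))
E
```

```text
10.6 [ 0.49924208 -0.15451525  0.22296205] yaw -3.090023735527406 F [0.64337479 0.2624191  0.61118644] w 0.7280812951113387 tilt [ 4.26681871e-03  2.50724825e-04 -9.99990866e-01] q [ 1.04762470e-02  2.08058069e-01 -2.42981130e-01 -2.29379581e-04
 -1.11548791e+00 -1.52960316e+00]
10.65 [ 0.49941102 -0.15440744  0.22141716] yaw -3.089972838769843 F [ 0.37200484  0.54597484 -0.1063496 ] w 0.7278333774020089 tilt [ 1.43049525e-03  3.60958505e-04 -9.99998912e-01] q [ 1.06032060e-02  2.10959259e-01 -2.43188744e-01 -3.85043141e-04
 -1.11521411e+00 -1.52961035e+00]
10.7 [ 0.49946117 -0.15440956  0.22038468] yaw -3.0899454625591236 F [-0.19588161  0.68734375 -0.08912102] w 0.7289102017896477 tilt [-7.52402231e-04  2.96435277e-04 -9.99999673e-01] q [ 1.06233468e-02  2.12960253e-01 -2.43302350e-01 -3.38974909e-04
 -1.11528296e+00 -1.52962337e+00]
```

View pics/w7.png

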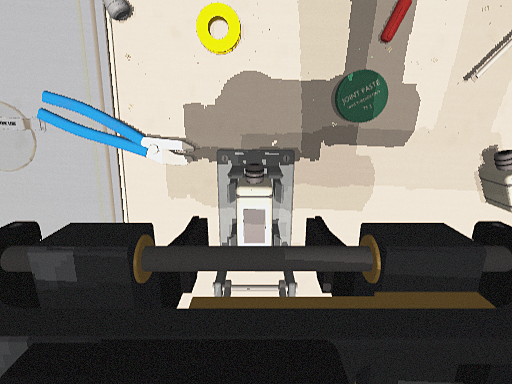

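View pics/s7c.png

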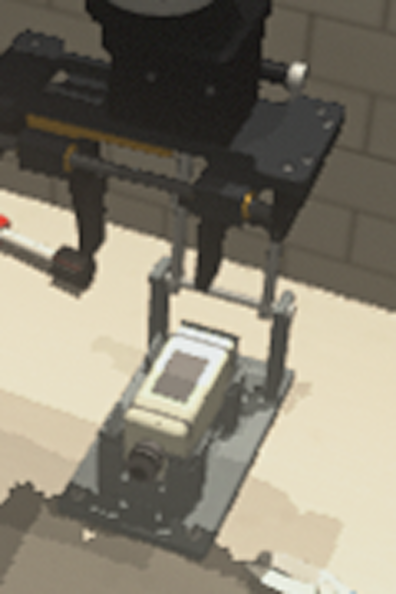

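View pics/d7c.png

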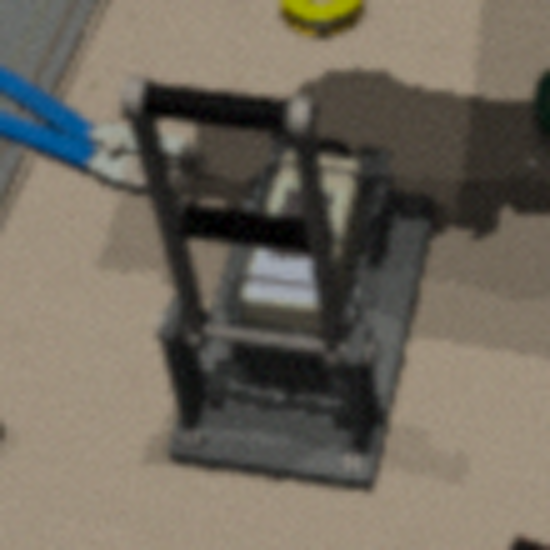

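The cartridge is seated with its neck in the fork and the clamp still open. Next I'll triangulate the bar from the first pictures.

```bash
python3 - <<'E'
from h import *
a=load("scene0")["image"][85:150,270:335,::-1]
cv2.imwrite("pics/c11.png",cv2.resize(a,None,fx=8,fy=8,interpolation=cv2.INTER_CUBIC))
a=load("side0")["image"][155:215,185:245,::-1]
cv2.imwrite("pics/c12.png",cv2.resize(a,None,fx=8,fy=8,interpolation=cv2.INTER_CUBIC))
E
```

```text
(no output)
```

View pics/c11.png

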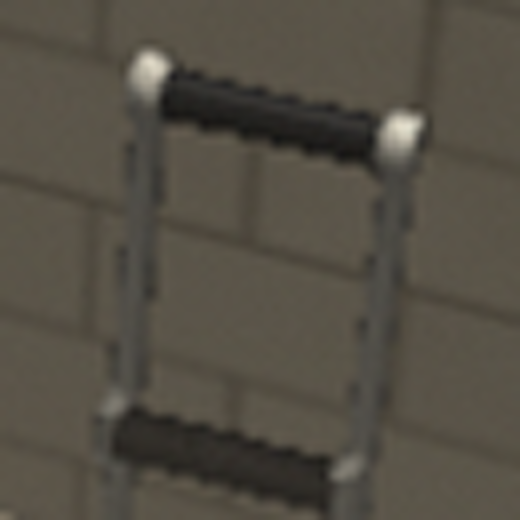

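View pics/c12.png

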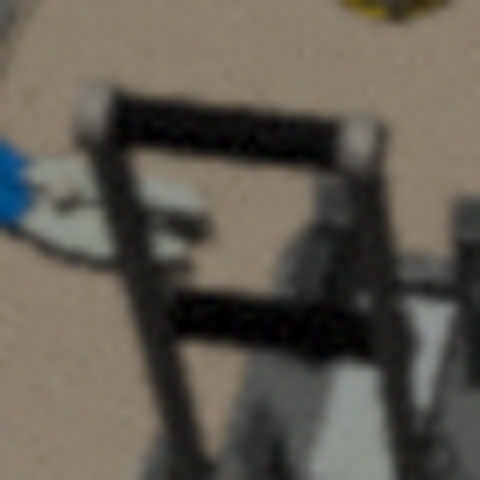

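```bash
python3 - <<'E'
from h import *
S=load("scene0");D=load("side0")
seat=np.array([.5595,-.154]);ax=np.array([np.cos(.052),np.sin(.052)]);n=np.array([-ax[1],ax[0]])
def px(x0,y0,X,Y): return x0+(X+.5)/8-.5,y0+(Y+.5)/8-.5
def tri(a,b):
    o1,d1=ray(S,*px(270,85,*a));o2,d2=ray(D,*px(185,155,*b))
    t=np.linalg.lstsq(np.c_[d1,-d2],o2-o1,rcond=None)[0]
    p,q=o1+t[0]*d1,o2+t[1]*d2;return (p+q)/2,np.linalg.norm(p-q)
for nm,a,b in(("mid",(275,113),(227,127)),("left(+y)",(150,75),(360,140)),("right",(403,137),(96,113)),("roller",(232,450),(275,322))):
    p,e=tri(a,b);d=p[:2]-seat;print(nm,p,e,"local",d@ax,d@n, "theta",np.arctan2(p[2]-.088,.08-d@ax),np.hypot(p[2]-.088,.08-d@ax))
for th in (1.5,1.6,1.65,1.7,1.8):
    l=np.array([.08-.18*np.cos(th)]);P3=np.r_[seat+ax*l,.088+.18*np.sin(th)];print(th,P3,proj(S,P3)-[270,85],proj(D,P3)-[185,155])
print(np.array(px(0,0,275,113)),np.array(px(0,0,227,127)))
E
```

```text
mid [ 0.64840943 -0.15028983  0.26912174] 0.00010326299589990897 local 0.08898209803177659 -0.0009160475805107265 theta 1.6203472299886479 0.18134431701570453
left(+y) [ 0.64740582 -0.11569683  0.27120442] 0.00011885145110531527 local 0.0897778608646756 0.03368234901637288 theta 1.6241170532123919 0.18346516070532592
right [ 0.65145813 -0.18388069  0.26993931] 0.00044407524965222515 local 0.09028073513567761 -0.03461997167671694 theta 1.6272426992115323 0.18222954153372897
roller [ 0.6335998  -0.151905    0.17090645] 0.0005581849882843958 local 0.07410853447717368 -0.0017592822333146604 theta 1.4998539774561346 0.0831155192752163
1.5 [ 0.62667638 -0.15050368  0.2675491 ] [29.86186358 19.65053536] [31.03493514  8.19808126]
1.6 [ 0.64464067 -0.14956869  0.26792325] [32.84260598 15.00391675] [28.87347326 14.53035956]
1.65 [ 0.65361437 -0.14910164  0.26743571] [34.28007535 13.00566074] [27.80586683 17.99327602]
1.7 [ 0.66255252 -0.14863643  0.26649967] [35.67661791 11.2278339 ] [26.75308772 21.64130634]
1.8 [ 0.68023296 -0.14771622  0.26329257] [38.33193072  8.33825858] [24.71072696 29.4457321 ]
[33.9375 13.6875] [27.9375 15.4375]
```

>>> send_rows:
  targets:
    - {"tx": 0,"ty": 0,"tz": 0.03,"roll": 0.12}
    - {"tx": 0,"ty": 0,"tz": 0.03,"roll": 0.12}
    - {"tx": 0,"ty": 0,"tz": 0.03,"roll": 0.12}
    - {"tx": 0.01,"ty": 0,"tz": 0,"roll": 0.12}
    - {"tx": 0.015,"ty": 0,"tz": 0,"roll": 0.12}
    - {"tx": 0.015,"ty": 0.001,"tz": 0,"roll": 0.12}
    - {"tx": 0.015,"ty": 0,"tz": 0,"roll": 0.12}
    - {"tx": 0.015,"ty": 0.001,"tz": 0,"roll": 0.12}
    - {"tx": 0.015,"ty": 0.001,"tz": 0,"roll": 0.12}
    - {"tx": 0.015,"ty": 0,"tz": 0,"roll": 0.12}
    - {"tx": 0.015,"ty": 0.001,"tz": 0,"roll": 0.12}
    - {"tx": 0.015,"ty": 0,"tz": 0,"roll": 0.12}
  grip: 0

```text
time: 11.75
eef_pos: [0.6309, -0.1503, 0.3083]
tool_rot: [-0.001, -0.681, 0.732, 0.001]
wrist_force: [0.9, -1.0, -0.8]
grip_width: 1.002
```

>>> send_rows:
  targets:
    - {"tx": 0.015,"ty": 0,"tz": 0,"roll": 0.12}
    - {"tx": 0.005,"ty": 0,"tz": 0,"roll": 0.01}
    - {"tx": 0,"ty": 0,"tz": 0,"roll": 0}
    - {"tx": 0,"ty": 0,"tz": 0,"roll": 0}
    - {"tx": 0,"ty": 0,"tz": 0,"roll": 0}

```text
time: 12.17
eef_pos: [0.6491, -0.1505, 0.3105]
tool_rot: [0.0, 0.724, -0.689, -0.0]
wrist_force: [0.4, 0.1, -0.0]
grip_width: 1.004
```

```bash
python3 shot.py wrist w8; python3 shot.py scene s8; python3 shot.py side d8; python3 - <<'E'
from h import *
a=cv2.imread("pics/s8.png")[40:200,230:390];cv2.imwrite("pics/s8c.png",cv2.resize(a,None,fx=3.5,fy=3.5,interpolation=cv2.INTER_CUBIC))
a=cv2.imread("pics/d8.png")[100:260,150:300];cv2.imwrite("pics/d8c.png",cv2.resize(a,None,fx=3.5,fy=3.5,interpolation=cv2.INTER_CUBIC))
E
```

```text
12.1667 [ 0.64910123 -0.15053361  0.31054404] yaw -1.5215961975885064 F [ 0.39371525  0.05308934 -0.00636232] w 1.0043257721983105 tilt [-1.25138754e-03 -2.25600819e-05 -9.99999217e-01] q [ 1.43021351e-02  4.18769612e-01  2.76799810e-01  4.70740132e-06
 -1.43007811e+00  3.48973553e-02]
12.2167 [ 0.6490082  -0.1505955   0.31108424] yaw -1.5212594440919143 F [-0.41704914  0.73188387 -0.20083221] w 1.001632114556712 tilt [-3.74090998e-04 -3.46372199e-05 -9.99999929e-01] q [ 1.42201963e-02  4.17992408e-01  2.76880166e-01  2.96069803e-05
 -1.43005863e+00  3.53125248e-02]
12.2667 [ 0.64899548 -0.15059553  0.311415  ] yaw -1.520914982841787 F [-0.07630763  0.400778    0.41363812] w 0.9988929754735568 tilt [ 1.81791085e-04 -4.72267974e-05 -9.99999982e-01] q [ 1.42301310e-02  4.17570610e-01  2.77011064e-01  5.03062490e-05
 -1.43005568e+00  3.56441657e-02]
```

View pics/w8.png

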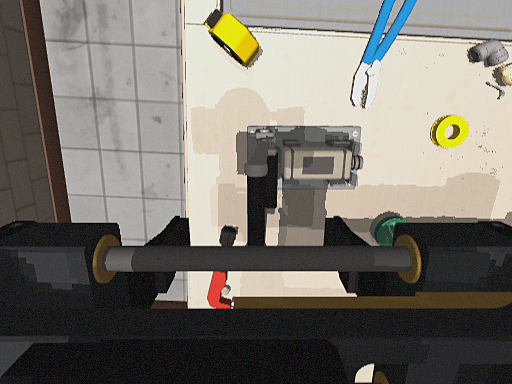

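View pics/s8c.png

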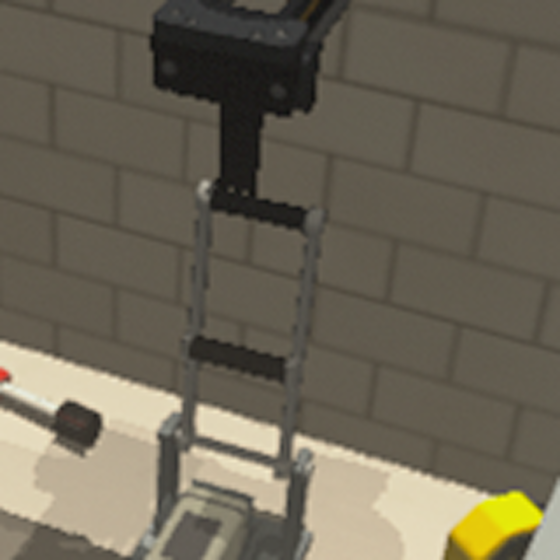

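View pics/d8c.png

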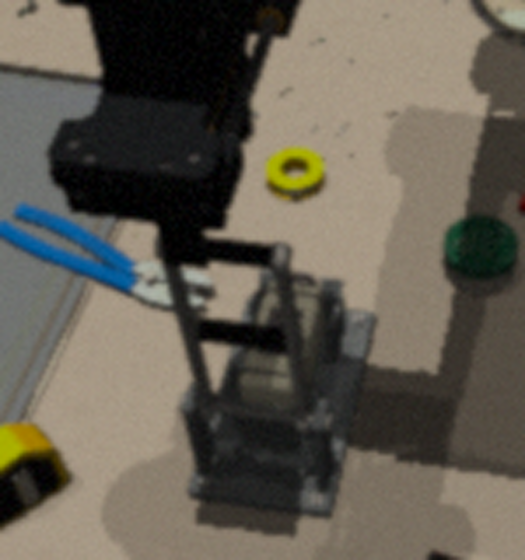

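```bash
python3 - <<'E'
from h import *
S=load("s8");D=load("d8")
for dx in(-.05,.05):
    p=np.array([.649+dx,-.1506+dx*.052,.311]);print(dx,(proj(S,p)-[230,40])*3.5,(proj(D,p)-[150,100])*3.5)
p=np.array([.649,-.150,.268]);print((proj(S,p)-[230,40])*3.5,(proj(D,p)-[150,100])*3.5)
E
```

```text
-0.05 [234.88220729 185.56704516] [232.65906259 133.52924949]
0.05 [293.04871382 101.40170917] [186.75604592 264.09520271]
[258.47842978 206.42489854] [220.58941908 248.67909682]
```

>>> send_rows:
  targets:
    - {"tx": 0,"ty": 0,"tz": -0.022,"roll": 0}
    - {"tx": 0,"ty": 0,"tz": -0.022,"roll": 0}
    - {"tx": 0,"ty": 0,"tz": -0.018,"roll": 0}
    - {"tx": 0,"ty": 0,"tz": 0,"roll": 0}
    - {"tx": 0,"ty": 0,"tz": 0,"roll": 0}

```text
time: 12.73
eef_pos: [0.649, -0.1507, 0.2489]
tool_rot: [0.001, 0.725, -0.689, -0.0]
wrist_force: [0.1, 0.2, 0.7]
grip_width: 0.998
```

>>> send_rows:
  targets:
    - {"tx": 0,"ty": 0,"tz": 0,"roll": 0}
    - {"tx": 0,"ty": 0,"tz": 0,"roll": 0}
    - {"tx": 0,"ty": 0,"tz": 0,"roll": 0}
    - {"tx": 0,"ty": 0,"tz": 0,"roll": 0}
    - {"tx": 0,"ty": 0,"tz": 0,"roll": 0}
    - {"tx": 0,"ty": 0,"tz": 0,"roll": 0}
    - {"tx": 0,"ty": 0,"tz": 0,"roll": 0}
    - {"tx": 0,"ty": 0,"tz": 0,"roll": 0}
    - {"tx": 0,"ty": 0,"tz": 0,"roll": 0}
    - {"tx": 0,"ty": 0,"tz": 0,"roll": 0}
    - {"tx": 0,"ty": 0,"tz": 0,"roll": 0}
    - {"tx": 0,"ty": 0,"tz": 0,"roll": 0}
  grip: 255
  newtons: 20

```text
time: 13.73
eef_pos: [0.6495, -0.1505, 0.249]
tool_rot: [0.0, 0.725, -0.689, -0.0]
wrist_force: [0.2, 0.8, -0.3]
grip_width: 0.173
```

```bash
python3 shot.py scene s9; python3 shot.py side d9; python3 - <<'E'
from h import *
a=cv2.imread("pics/s9.png")[40:200,230:390];cv2.imwrite("pics/s9c.png",cv2.resize(a,None,fx=3.5,fy=3.5,interpolation=cv2.INTER_CUBIC))
a=cv2.imread("pics/d9.png")[100:260,150:300];cv2.imwrite("pics/d9c.png",cv2.resize(a,None,fx=3.5,fy=3.5,interpolation=cv2.INTER_CUBIC))
E
```

```text
13.7333 [ 0.64953816 -0.15051233  0.24900515] yaw -1.5198035414894142 F [ 0.16976423  0.84613398 -0.30931089] w 0.17319080783100815 tilt [-1.05862279e-04 -8.69661137e-06 -9.99999994e-01] q [ 1.43265455e-02  4.42179742e-01  1.64311165e-01  7.46526349e-06
 -1.29303373e+00  3.66641922e-02]
13.7833 [ 0.64970005 -0.15048401  0.24900156] yaw -1.5198258364665458 F [-0.22871341 -0.48135351  0.79707987] w 0.15099781779386415 tilt [ 2.63010463e-04  1.64981532e-05 -9.99999965e-01] q [ 1.43572675e-02  4.42257831e-01  1.64434765e-01 -1.32286833e-05
 -1.29271004e+00  3.66168522e-02]
```

View pics/s9c.png

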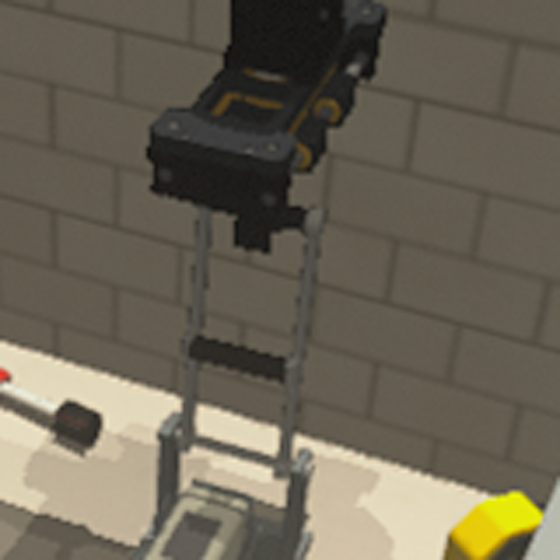

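View pics/d9c.png

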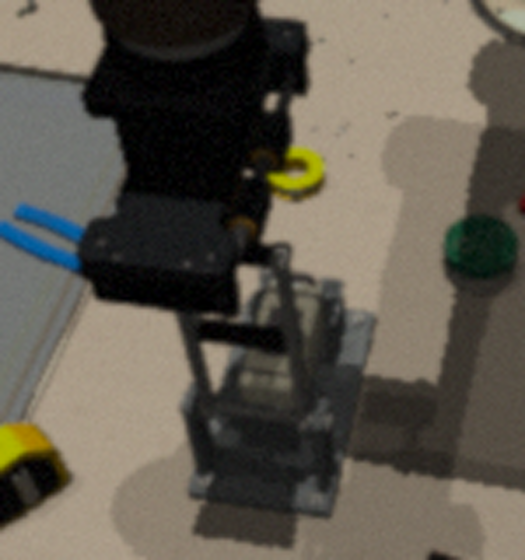

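```bash
python3 - <<'E'
import numpy as np
th=np.linspace(1.622,0.0,25)
x=.08-.18*np.cos(th);z=.18*np.sin(th)
dx=np.diff(x)*np.cos(.052);dy=np.diff(x)*np.sin(.052);dz=np.diff(z)
for i in range(24): print(i+1,round(th[i+1],3),round(dx[i],4),round(dy[i],4),round(dz[i],4))
E
```

```text
1 1.554 -0.0121 -0.0006 0.0002
2 1.487 -0.0121 -0.0006 -0.0006
3 1.419 -0.0121 -0.0006 -0.0014
4 1.352 -0.0119 -0.0006 -0.0022
5 1.284 -0.0118 -0.0006 -0.003
6 1.216 -0.0115 -0.0006 -0.0038
7 1.149 -0.0112 -0.0006 -0.0046
8 1.081 -0.0109 -0.0006 -0.0054
9 1.014 -0.0105 -0.0005 -0.0061
10 0.946 -0.0101 -0.0005 -0.0068
11 0.879 -0.0096 -0.0005 -0.0074
12 0.811 -0.0091 -0.0005 -0.0081
13 0.743 -0.0085 -0.0004 -0.0087
14 0.676 -0.0079 -0.0004 -0.0092
15 0.608 -0.0073 -0.0004 -0.0097
16 0.541 -0.0066 -0.0003 -0.0102
17 0.473 -0.0059 -0.0003 -0.0106
18 0.406 -0.0052 -0.0003 -0.011
19 0.338 -0.0044 -0.0002 -0.0113
20 0.27 -0.0036 -0.0002 -0.0116
21 0.203 -0.0028 -0.0001 -0.0118
22 0.135 -0.002 -0.0001 -0.012
23 0.068 -0.0012 -0.0001 -0.0121
24 0.0 -0.0004 -0.0 -0.0122
```

>>> send_rows:
  targets:
    - {"tx": -0.0121,"ty": -0.0006,"tz": 0.0002,"roll": 0}
    - {"tx": -0.0121,"ty": -0.0006,"tz": -0.0006,"roll": 0}
    - {"tx": -0.0121,"ty": -0.0006,"tz": -0.0014,"roll": 0}
    - {"tx": -0.0119,"ty": -0.0006,"tz": -0.0022,"roll": 0}
    - {"tx": -0.0118,"ty": -0.0006,"tz": -0.003,"roll": 0}
    - {"tx": -0.0115,"ty": -0.0006,"tz": -0.0038,"roll": 0}

```text
time: 14.33
eef_pos: [0.5806, -0.1538, 0.2404]
tool_rot: [-0.003, 0.725, -0.689, 0.003]
wrist_force: [4.2, 2.3, 2.0]
grip_width: 0.152
```

>>> send_rows:
  targets:
    - {"tx": -0.0112,"ty": -0.0006,"tz": -0.0046,"roll": 0}
    - {"tx": -0.0109,"ty": -0.0006,"tz": -0.0054,"roll": 0}
    - {"tx": -0.0105,"ty": -0.0005,"tz": -0.0061,"roll": 0}
    - {"tx": 0,"ty": 0,"tz": 0,"roll": 0}
    - {"tx": 0,"ty": 0,"tz": 0,"roll": 0}

```text
time: 14.75
eef_pos: [0.545, -0.1555, 0.2226]
tool_rot: [0.0, 0.725, -0.689, -0.0]
wrist_force: [-2.3, 2.5, 2.3]
grip_width: 0.148
```

```bash
python3 shot.py scene s10; python3 - <<'E'
from h import *
a=cv2.imread("pics/s10.png")[60:240,210:390];cv2.imwrite("pics/s10c.png",cv2.resize(a,None,fx=3.2,fy=3.2,interpolation=cv2.INTER_CUBIC))
E
```

```text
14.75 [ 0.54499706 -0.15545901  0.22262681] yaw -1.5197728699090605 F [-2.26887525  2.46555776  2.29582643] w 0.1480545488382456 tilt [-6.63246972e-04  5.40942316e-04 -9.99999634e-01] q [ 7.66652665e-03  2.86232975e-01 -1.37268093e-01 -5.98744793e-04
 -1.14795441e+00  4.36029896e-02]
```

View pics/s10c.png

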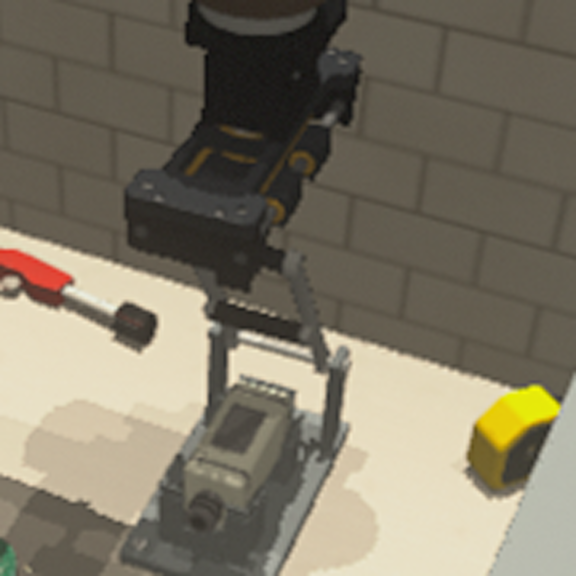

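The bar is held and the clamp follows, now at about 1.0 rad with small forces. Continuing.

>>> send_rows:
  targets:
    - {"tx": -0.0101,"ty": -0.0005,"tz": -0.0068,"roll": 0}
    - {"tx": -0.0096,"ty": -0.0005,"tz": -0.0074,"roll": 0}
    - {"tx": -0.0091,"ty": -0.0005,"tz": -0.0081,"roll": 0}
    - {"tx": -0.0085,"ty": -0.0004,"tz": -0.0087,"roll": 0}
    - {"tx": -0.0079,"ty": -0.0004,"tz": -0.0092,"roll": 0}
    - {"tx": -0.0073,"ty": -0.0004,"tz": -0.0097,"roll": 0}
    - {"tx": 0,"ty": 0,"tz": 0,"roll": 0}
    - {"tx": 0,"ty": 0,"tz": 0,"roll": 0}

```text
time: 15.47
eef_pos: [0.4923, -0.158, 0.1711]
tool_rot: [0.001, 0.725, -0.689, -0.002]
wrist_force: [0.2, 3.2, -4.2]
grip_width: 0.146
```

>>> send_rows:
  targets:
    - {"tx": -0.0066,"ty": -0.0003,"tz": -0.0102,"roll": 0}
    - {"tx": -0.0059,"ty": -0.0003,"tz": -0.0106,"roll": 0}
    - {"tx": -0.0052,"ty": -0.0003,"tz": -0.011,"roll": 0}
    - {"tx": -0.0044,"ty": -0.0002,"tz": -0.0113,"roll": 0}
    - {"tx": -0.0036,"ty": -0.0002,"tz": -0.0116,"roll": 0}
    - {"tx": 0,"ty": 0,"tz": 0,"roll": 0}
    - {"tx": 0,"ty": 0,"tz": 0,"roll": 0}

```text
time: 16.05
eef_pos: [0.4665, -0.1594, 0.1168]
tool_rot: [0.001, 0.725, -0.689, -0.002]
wrist_force: [-0.5, 5.4, -3.0]
grip_width: 0.149
```

```bash
python3 shot.py scene s11;python3 shot.py side d11; python3 - <<'E'
from h import *
a=cv2.imread("pics/s11.png")[90:250,210:370];cv2.imwrite("pics/s11c.png",cv2.resize(a,None,fx=3.5,fy=3.5,interpolation=cv2.INTER_CUBIC))
a=cv2.imread("pics/d11.png")[120:260,160:300];cv2.imwrite("pics/d11c.png",cv2.resize(a,None,fx=3.5,fy=3.5,interpolation=cv2.INTER_CUBIC))
E
```

```text
16.05 [ 0.46649214 -0.15936107  0.11678592] yaw -1.5202610181765972 F [-0.54164118  5.41988628 -2.95958159] w 0.14852336278836922 tilt [-3.70044039e-03  8.79216382e-04 -9.99992767e-01] q [ 3.62228660e-04  2.74451642e-01 -4.54551265e-01 -1.17674503e-03
 -8.45493895e-01  5.09572613e-02]
16.1 [ 0.46658121 -0.15939615  0.11700141] yaw -1.5203826556230369 F [-2.36333557  6.19513582 -3.45073231] w 0.14712001344540845 tilt [-3.31945577e-03  8.81461246e-04 -9.99994102e-01] q [ 2.85746788e-04  2.74145442e-01 -4.54319161e-01 -1.17905683e-03
 -8.45651280e-01  5.09131047e-02]
```

View pics/s11c.png

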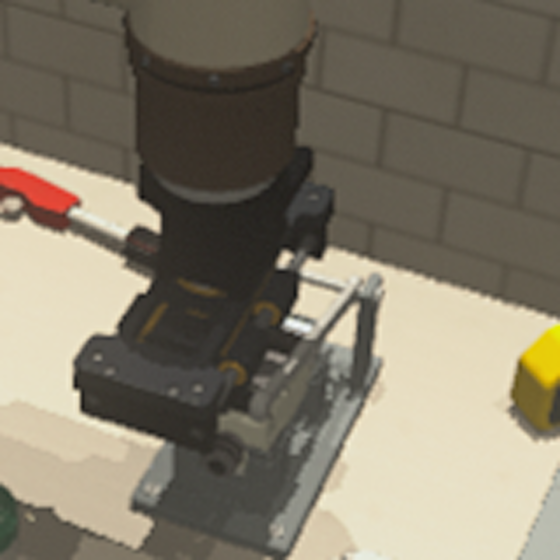

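View pics/d11c.png

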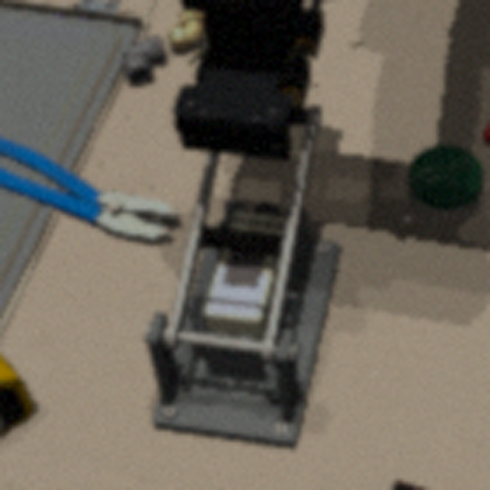

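>>> send_rows:
  targets:
    - {"tx": -0.0028,"ty": 0.001,"tz": -0.0118,"roll": 0}
    - {"tx": -0.002,"ty": 0,"tz": -0.012,"roll": 0}
    - {"tx": 0,"ty": 0,"tz": 0,"roll": 0}
    - {"tx": -0.0012,"ty": 0,"tz": -0.0121,"roll": 0}
    - {"tx": 0,"ty": 0,"tz": 0,"roll": 0}

```text
time: 16.57
eef_pos: [0.4595, -0.1595, 0.0809]
tool_rot: [0.002, 0.725, -0.689, -0.002]
wrist_force: [-3.0, -0.7, -3.6]
grip_width: 0.147
```

>>> send_rows:
  targets:
    - {"tx": -0.0004,"ty": 0,"tz": -0.006,"roll": 0}
    - {"tx": 0,"ty": 0,"tz": -0.0062,"roll": 0}
    - {"tx": 0,"ty": 0,"tz": 0,"roll": 0}
    - {"tx": 0,"ty": 0,"tz": -0.002,"roll": 0}
    - {"tx": 0,"ty": 0,"tz": 0,"roll": 0}
    - {"tx": 0,"ty": 0,"tz": 0,"roll": 0}
    - {"tx": 0,"ty": 0,"tz": 0,"roll": 0}

```text
time: 17.15
eef_pos: [0.4587, -0.1595, 0.0677]
tool_rot: [0.002, 0.725, -0.689, -0.002]
wrist_force: [-6.3, -1.9, 0.9]
grip_width: 0.14
```

```bash
python3 shot.py scene s12;python3 shot.py side d12; python3 - <<'E'
from h import *
a=cv2.imread("pics/s12.png")[90:250,210:370];cv2.imwrite("pics/s12c.png",cv2.resize(a,None,fx=3.5,fy=3.5,interpolation=cv2.INTER_CUBIC))
a=cv2.imread("pics/d12.png")[120:260,160:300];cv2.imwrite("pics/d12c.png",cv2.resize(a,None,fx=3.5,fy=3.5,interpolation=cv2.INTER_CUBIC))
E
```

```text
17.15 [ 0.45866485 -0.15951324  0.06771407] yaw -1.520194248008881 F [-6.34373738 -1.87589086  0.92739512] w 0.1395713382761708 tilt [-5.81640644e-03 -5.78943407e-04 -9.99982917e-01] q [ 0.00100815  0.33457162 -0.52702519  0.00087409 -0.71501673  0.04893142]
17.2 [ 0.45865237 -0.15951388  0.0677287 ] yaw -1.5202365537590472 F [-5.49552411 -1.73385175  0.42044188] w 0.14069595638433818 tilt [-5.77642832e-03 -5.53714279e-04 -9.99983163e-01] q [ 0.00099003  0.33451963 -0.52704425  0.00083584 -0.71500963  0.04893628]
```

View pics/s12c.png

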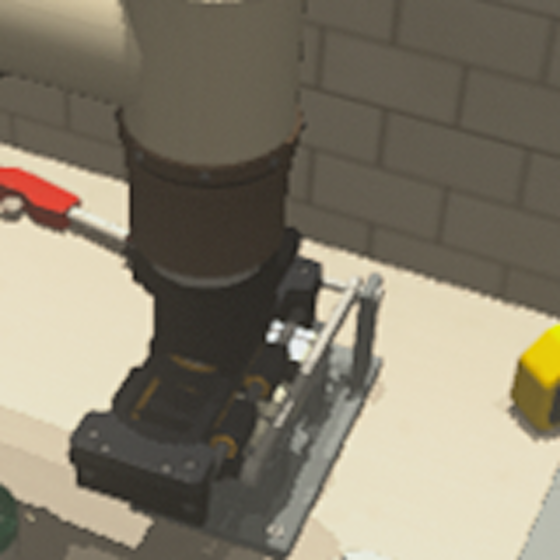

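View pics/d12c.png

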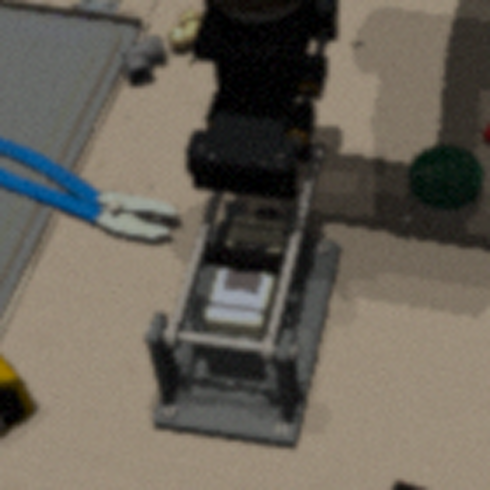

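>>> send_rows:
  targets:
    - {"tx": 0,"ty": 0,"tz": 0,"roll": 0}
    - {"tx": 0,"ty": 0,"tz": 0,"roll": 0}
    - {"tx": 0,"ty": 0,"tz": 0,"roll": 0}
    - {"tx": 0,"ty": 0,"tz": 0,"roll": 0}
  grip: 180

```text
time: 17.58
eef_pos: [0.463, -0.1589, 0.0685]
tool_rot: [-0.001, 0.725, -0.689, 0.002]
wrist_force: [0.8, 0.0, -0.6]
grip_width: 0.278
```

>>> send_rows:
  targets:
    - {"tx": 0.001,"ty": 0,"tz": 0.015,"roll": 0}
    - {"tx": 0,"ty": 0,"tz": 0.025,"roll": 0}
    - {"tx": 0,"ty": 0,"tz": 0.02,"roll": 0}
    - {"tx": 0,"ty": 0,"tz": 0,"roll": 0}
    - {"tx": 0,"ty": 0,"tz": 0,"roll": 0}

```text
time: 18.0
eef_pos: [0.4636, -0.1587, 0.1291]
tool_rot: [-0.002, 0.725, -0.689, 0.002]
wrist_force: [-0.3, -0.7, -0.0]
grip_width: 0.296
```

>>> send_rows:
  targets:
    - {"tx": 0,"ty": 0,"tz": 0,"roll": 0}
    - {"tx": 0,"ty": 0,"tz": 0,"roll": 0}
    - {"tx": 0,"ty": 0,"tz": 0,"roll": 0}
    - {"tx": 0,"ty": 0,"tz": 0,"roll": 0}
    - {"tx": 0,"ty": 0,"tz": 0,"roll": 0}
    - {"tx": 0,"ty": 0,"tz": 0,"roll": 0}
  grip: 255

```text
time: 18.5
eef_pos: [0.4617, -0.1588, 0.1271]
tool_rot: [0.0, 0.725, -0.689, -0.0]
wrist_force: [0.0, -0.4, 0.9]
grip_width: 0.016
```

```bash
python3 shot.py scene s13;python3 shot.py side d13; python3 - <<'E'
from h import *
a=cv2.imread("pics/s13.png")[90:250,210:370];cv2.imwrite("pics/s13c.png",cv2.resize(a,None,fx=3.5,fy=3.5,interpolation=cv2.INTER_CUBIC))
a=cv2.imread("pics/d13.png")[120:260,160:300];cv2.imwrite("pics/d13c.png",cv2.resize(a,None,fx=3.5,fy=3.5,interpolation=cv2.INTER_CUBIC))
E
```

```text
18.5 [ 0.4617227  -0.15881519  0.12707158] yaw -1.5198383381921818 F [ 0.00540754 -0.44655047  0.85785382] w 0.015607620559367092 tilt [-7.53510806e-04  2.14074995e-06 -9.99999716e-01] q [ 2.13119417e-03  2.52272752e-01 -4.55048038e-01 -4.92590918e-06
 -8.64229041e-01  4.88300091e-02]
18.55 [ 0.46178214 -0.15882923  0.12718609] yaw -1.5198550836773568 F [0.31483104 0.04874855 0.21269124] w 0.012525565065587633 tilt [-5.34920118e-04 -1.56286574e-05 -9.99999857e-01] q [ 2.11261263e-03  2.52119191e-01 -4.54920953e-01  1.90610992e-05
 -8.64291135e-01  4.88162556e-02]
```

View pics/s13c.png

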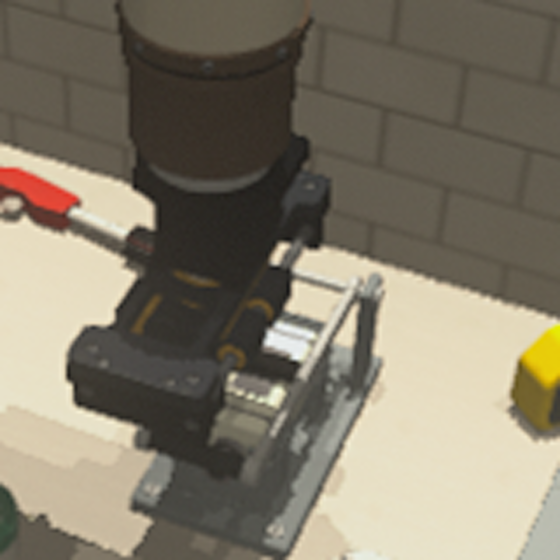

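View pics/d13c.png

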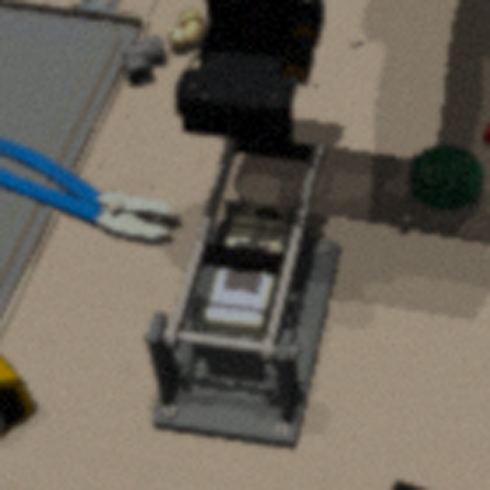

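>>> send_rows:
  targets:
    - {"tx": -0.0025,"ty": 0,"tz": -0.015,"roll": 0}
    - {"tx": 0,"ty": 0,"tz": -0.012,"roll": 0}
    - {"tx": 0,"ty": 0,"tz": 0,"roll": 0}
    - {"tx": 0,"ty": 0,"tz": -0.003,"roll": 0}
    - {"tx": 0,"ty": 0,"tz": -0.002,"roll": 0}
    - {"tx": 0,"ty": 0,"tz": 0,"roll": 0}
    - {"tx": 0,"ty": 0,"tz": 0,"roll": 0}

```text
time: 19.18
eef_pos: [0.4594, -0.1589, 0.0958]
tool_rot: [-0.0, 0.725, -0.689, 0.0]
wrist_force: [-1.6, -0.2, 2.6]
grip_width: 0.003
```

>>> send_rows:
  targets:
    - {"tx": 0,"ty": 0,"tz": -0.002,"roll": 0}
    - {"tx": 0,"ty": 0,"tz": 0,"roll": 0}
    - {"tx": 0,"ty": 0,"tz": 0,"roll": 0}

```text
time: 19.43
eef_pos: [0.4594, -0.1589, 0.095]
tool_rot: [0.0, 0.725, -0.689, 0.0]
wrist_force: [-3.7, 1.6, 10.8]
grip_width: 0.008
```

>>> send_rows:
  targets:
    - {"tx": 0,"ty": 0,"tz": -0.0015,"roll": 0}
    - {"tx": 0,"ty": 0,"tz": 0,"roll": 0}
    - {"tx": 0,"ty": 0,"tz": 0,"roll": 0}

```text
time: 19.68
eef_pos: [0.4595, -0.159, 0.0947]
tool_rot: [0.0, 0.725, -0.688, 0.001]
wrist_force: [-6.0, 3.2, 19.3]
grip_width: 0.005
```

>>> send_rows:
  targets:
    - {"tx": 0,"ty": 0,"tz": -0.0015,"roll": 0}
    - {"tx": 0,"ty": 0,"tz": 0,"roll": 0}
    - {"tx": 0,"ty": 0,"tz": 0,"roll": 0}

```text
time: 19.93
eef_pos: [0.4595, -0.159, 0.0945]
tool_rot: [0.0, 0.726, -0.688, 0.001]
wrist_force: [-9.6, 3.6, 27.3]
grip_width: 0.005
```

Hard stop at TCP z ≈ 0.0947, against a shut bar top of 0.095. Backing off to look.

>>> send_rows:
  targets:
    - {"tx": 0,"ty": 0,"tz": 0.008,"roll": 0}
    - {"tx": 0,"ty": 0,"tz": 0.03,"roll": 0}
    - {"tx": 0,"ty": 0,"tz": 0.04,"roll": 0}
    - {"tx": 0,"ty": 0.02,"tz": 0.04,"roll": 0}
    - {"tx": 0,"ty": 0.04,"tz": 0,"roll": 0}
    - {"tx": 0,"ty": 0.04,"tz": 0,"roll": 0}
    - {"tx": 0,"ty": 0.03,"tz": 0,"roll": 0}
    - {"tx": 0,"ty": 0,"tz": 0,"roll": 0}
    - {"tx": 0,"ty": 0,"tz": 0,"roll": 0}

```text
time: 20.68
eef_pos: [0.4596, -0.0287, 0.2059]
tool_rot: [-0.001, 0.726, -0.688, 0.0]
wrist_force: [0.6, 0.3, 0.1]
grip_width: 0.011
```

```bash
python3 shot.py scene s14;python3 shot.py side d14; python3 shot.py wrist w14; python3 - <<'E'
from h import *
a=cv2.imread("pics/s14.png")[140:250,235:345];cv2.imwrite("pics/s14c.png",cv2.resize(a,None,fx=5,fy=5,interpolation=cv2.INTER_CUBIC))
a=cv2.imread("pics/d14.png")[150:260,180:290];cv2.imwrite("pics/d14c.png",cv2.resize(a,None,fx=5,fy=5,interpolation=cv2.INTER_CUBIC))
E
```

```text
20.6833 [ 0.45956702 -0.02873007  0.20594075] yaw -1.5165369873516663 F [0.58947806 0.2931006  0.14139079] w 0.010671970873722117 tilt [ 1.05094660e-03  4.65498798e-04 -9.99999339e-01] q [ 2.91878259e-01  1.15872171e-01 -4.03315125e-01 -1.65271731e-04
 -1.05046859e+00 -2.37537053e-01]
20.7333 [ 0.459428   -0.029654    0.20575898] yaw -1.518273927933182 F [-0.06212709 -0.63268135 -0.48048709] w 0.0044148080215218434 tilt [ 4.08843655e-04  1.72466040e-04 -9.99999902e-01] q [ 2.89988321e-01  1.16242968e-01 -4.03415541e-01 -5.57289862e-05
 -1.05069673e+00 -2.37438269e-01]
20.7833 [ 0.45937631 -0.03030056  0.20565409] yaw -1.5196687454220885 F [-0.10450109 -0.91286707 -0.02369618] w 0.007522488450608097 tilt [ 1.10437009e-04  2.68912304e-05 -9.99999994e-01] q [ 2.88625551e-01  1.16483802e-01 -4.03441575e-01  6.51685465e-06
 -1.05075743e+00 -2.37501209e-01]
```

View pics/s14c.png

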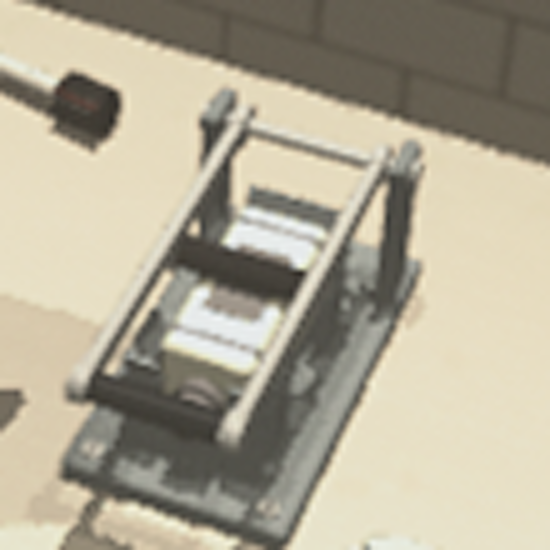

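View pics/d14c.png

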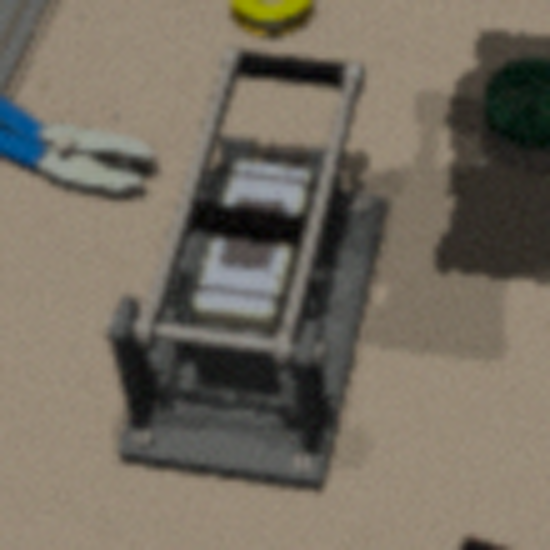

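View pics/w14.png

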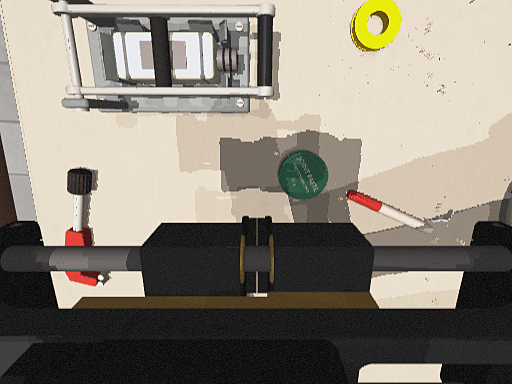

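The clamp is down, the roller crosses the cartridge top and the neck is in the fork. I'll check the bar height and cartridge position by triangulation.

```bash
python3 - <<'E'
from h import *
S=load("s14");D=load("d14");W=load("w14")
seat=np.array([.5595,-.154]);ax=np.array([np.cos(.052),np.sin(.052)]);n=np.array([-ax[1],ax[0]])
loc=lambda p:((p[:2]-seat)@ax,(p[:2]-seat)@n)
def tri(a,b):
    o1,d1=ray(S,235+a[0]/5-.4,140+a[1]/5-.4);o2,d2=ray(D,180+b[0]/5-.4,150+b[1]/5-.4)
    t=np.linalg.lstsq(np.c_[d1,-d2],o2-o1,rcond=None)[0];p,q=o1+t[0]*d1,o2+t[1]*d2
    return (p+q)/2,np.linalg.norm(p-q)
for nm,a,b in (("bar",(155,408),(299,68)),("ball+y",(78,387),(353,75)),("ball-y",(231,432),(237,60)),("label mid",(243,277),(252,233)),("hinge+y",(242,120),(285,342)),("hinge-y",(385,160),(148,332))):
    p,e=tri(a,b);print(nm,p.round(4),"res",e.round(4),"loc",np.round(loc(p),4))
c=np.array([atz(W,u,v,.070)[:2] for u,v in [(116,33),(116,78),(213,78),(213,33)]]);rep("cart",c);print(loc(c.mean(0)))
E
```

```text
bar [ 0.4563 -0.1569  0.0878] res 0.0036 loc [-0.1032  0.0025]
ball+y [ 0.4537 -0.125   0.0871] res 0.0006 loc [-0.1041  0.0344]
ball-y [ 0.4579 -0.1911  0.0886] res 0.0024 loc [-0.1034 -0.0317]
label mid [ 0.559  -0.1539  0.0714] res 0.0015 loc [-0.0005  0.0001]
hinge+y [ 0.6348 -0.1166  0.091 ] res 0.0017 loc [0.0772 0.0334]
hinge-y [ 0.6415 -0.1848  0.088 ] res 0.0032 loc [ 0.0803 -0.035 ]
cart mean [ 0.55901829 -0.15450563] len 0.09733917689144415 yaw 0.05141133471879585 w 0.04163261455375621 0.0412688980282064
(np.float64(-0.0005073398670419965), np.float64(-0.000479910431199727))
```

All consistent: bar 88 mm high, cartridge top about 71 mm, centre within 1 mm of the seat and in line. Handing in.

```bash
python3 -c "
from rig import env
print(env.job_done(), env.sense()['time'])"
```

```text
the job is handed in; nothing more can be done
the job is handed in; nothing more can be done
```

I laid the long cartridge in the seat with its neck in the fork while the clamp stood open at about 1.62 rad. I then swung the clamp down by its bar, pressed it against its stop with closed fingertips (up to 27 N) and backed the arm off. The job was handed in at about 21 s, and no verdict is reported.

**Last checks before handing in:**
- **Cartridge position:** its centre was about 0.5 mm from the seat's middle in both directions, and its direction matched the cradle's to within 0.01 rad.
- **Pressed home:** the top of the cartridge measured about 71 mm high, which puts its centre near 47 mm. The camera error is about 2 mm, so this alone does not prove it is below the 48.5 mm limit.
- **Clamp shut:** the bar measured 88 mm high both by camera and by the fingertips stopping hard at 94.7 mm, so the clamp is shut.
- **Other objects:** the tin, the pliers and the pipe cutter look undisturbed in the last pictures. I did not measure them, the short cartridge or the tape measure again at the end, but the arm never came near them.

**What disagreed:**
- The two fixed cameras disagreed by up to about 5 mm on the first position measurements, so I used the wrist camera to place the cartridge.
- Some final triangulations were off by up to 3.6 mm.
- While I pulled the clamp down, the gripper's opening read 12 to 13 mm on the 14 mm bar. I therefore let go and finished by pressing from above.

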